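# Close an instrument's service hatch and lock its quarter-turn studs

### The job

The service hatch on top of the white instrument base is open: take its grey cover out of the low stand and set it flat, face up, over the hatch between the steel locating posts. Then lock both of its winged studs: line each wing up with the cover's length, push it in and turn it a full quarter turn clockwise so that it stays in. Leave the other things on the bench standing where they are.

Things in the scene. Friction and masses are not known exactly. Their poses are not given: they have to be found in the camera images.
- hatch (a point): Centre of the open hatch (62 x 66 mm hole) in the aluminium deck of the instrument base, a fixed white box 118 (x) x 195 (y) x 55 mm; the point is level with the deck's top, 55 mm above the bench, z up. The cover lies here, length along y, either way round. At y = +-60 mm the deck (5 mm thick, free below) has a slot 35 mm long in y, 11.5 mm wide, for a stud's foot.
- post (a point): Foot, on the deck, of one of six steel locating posts, 10 mm thick, 15 mm high, tapered over their top 5 mm. They stand in the frame of hatch at x = +-52, y = +-45 mm and x = 0, y = +-87 mm (this one x = 52, y = 45); the cover goes between them with 2 mm play on every side.
- stand_floor (a point): Low fixed grey stand that holds the cover on a long edge: base 75 (x) x 130 (y) x 8 mm; four cheeks standing 22 mm above the base hold the slab near its ends (slot 24 mm wide, along y). The point is the centre of the slot's floor, 8 mm above the bench; x points to the side the cover's face looks to.
- cover_mid (a point): Centre of the loose grey hatch cover, about 0.4 kg: a slab 90 (x) x 160 (y) x 20 mm (z), the point half-way through it. z points out of its face, which carries grip and studs; the back is flat. It starts in the stand on a long edge, upright, its face away from the robot (z level), its x axis down. It is to lie with z up.
- cover_grip (a point): Centre of the black grip on the cover's face: a bar 12 mm thick (x), 40 mm long (y), 16 mm high (z), its centre 32 mm above the face (42 mm from cover_mid along z), on two legs at its ends; free below it between the legs.
- wing_a (a point): Centre of the steel wing of the stud at y = -60 mm of the cover: 30 mm long (its y axis), 9 mm thick (its x axis), 22 mm high (z); 31 mm above the face while the stud is out, it sinks as the stud is pushed in. The foot, a cross bar 28 x 6 x 5 mm parallel to the wing, hides in a pocket of the cover's back, 1 mm short of the back, while out.
- wing_b (a point): The same for the stud at y = +60 mm of the cover.
- turn_a (a joint): Turn of stud a in rad, clockwise positive seen from above the face, stops at 0 and 1.571: 0 = wing along the cover's length (y), foot in line with the deck's slot; 1.571 = wing across the cover. Starts anywhere from 0 to 0.9; turns easily (0.02 N m) while out and stays where left.
- turn_b (a joint): The same for stud b.
- push_a (a joint): How far stud a is pushed in, in m, 0 to 0.014; a spring pushes it out (3.6 N at 0, 7.8 N at 0.014). With the cover in the hatch and the turn near 0 the foot goes through the slot; beyond 0.011 it is below the deck and can be turned. Let go after the turn, the spring holds the foot up under the deck at about 0.011.
- push_b (a joint): The same for stud b.
- tub: Bystander: white strip tub 48 x 44 x 107 mm, upright; origin at the centre of its underside.
- cup: Bystander: white sample cup with lid, 51 mm across, 63 mm high; origin at the centre of its underside.
- bottle: Bystander: white dropper bottle with a pointed cap, 33 mm across, 75 mm high; origin at the centre of its underside.
- jar: Bystander: dark screw jar, 64 mm across, 110 mm high; origin at the centre of its underside.
- bench_centrifuge: Fixed large centrifuge, 142 mm high, behind the work: it fills x over 0.51, y from -0.37 to 0.02. The worktop (z = 0) begins at x = 0.34 and ends on the right at y = -0.43.
- tube_rack: Fixed rack full of tubes, 139 mm high, on the left: within x 0.36 to 0.52, y over 0.25.
- tube_mixer: Fixed mixer, 113 mm high, on the left behind: x over 0.545, y over 0.235.

How it is judged:
On the way, in this order (a step that is already met when the one before it is completed fails the run):
1. the cover has been taken away from the stand (distance between cover_mid and stand_floor above 0.11 m), for 0.1 s.
2. the cover lies flat in the hatch between the posts, its studs still out (horizontal distance between cover_mid and hatch below 0.005 m and z of cover_mid in the frame of hatch between 0.006 and 0.0135 m and angle between the y axis of cover_mid and the y axis of hatch, either way round below 0.08 rad and angle between the z axis of cover_mid and the z axis of hatch, either way round below 0.05 rad and value of joint each of push_a, push_b below 0.005 m), for 0.2 s.
At the end, for the whole second after the job is handed in: The cover lies flat in the hatch (centred within 5 mm, down on the deck within 3.5 mm, its length along the hatch's within 0.08 rad, flat within 0.05 rad), at rest, and both studs are locked: turned more than 1.3 rad and held in by more than 8.5 mm (horizontal distance between cover_mid and hatch below 0.005 m and z of cover_mid in the frame of hatch between 0.006 and 0.0135 m and angle between the y axis of cover_mid and the y axis of hatch, either way round below 0.08 rad and angle between the z axis of cover_mid and the z axis of hatch, either way round below 0.05 rad and value of joint each of turn_a, turn_b above 1.3 rad and value of joint each of push_a, push_b above 0.0085 m and linear speed of cover below 0.02 m/s); the robot touches nothing.
It fails at once if a bystander (tub, cup, bottle or jar) is moved by more than 25 mm or tipped (distance of any of tub, cup, bottle, jar from where it was at the start of the episode above 0.025 m or angle between any of tub, cup, bottle, jar's own z axis and vertical above 0.4 rad).
It also fails if it takes over 72 s, if anything falls off the work surface, if the arm or the gripper's body presses on something with over 40 N, if the wrist force passes 120 N, or if a joint passes its speed limit or range.

### The arm

A 6-joint arm with a two-finger parallel gripper is mounted at the origin on a cart in front of the work surface, level with it; the furniture and walls round the work are solid. World frame = base frame: x ahead of the robot, y to its left, z up, the work surface at z = 0. Lengths are in m, angles in rad, forces in N, time in s.
With the tool pointing down it reaches from about 0.35 to 0.775 m from the base axis. Payload 7.3 kg.
Tool frame: the origin (TCP) lies on the mounting face of the last link; the fingertips stand 178 mm ahead of it and the grasp point (between the pads) lies 159 mm ahead of it (robot.tcp_to_tips is the distance from the TCP to the fingertips, in m); z points along the fingers, y is the direction in which the jaws open and shut (so a half turn about z gives the same grasp; the last joint's range is limited). The gripper opens to 92 mm and grips with 3 to 60 N. Pads are 19 mm wide; open, the fingers measure 130 mm over their backs; the gripper's body (75 mm by 190 mm) begins 47 mm behind the grasp point.
Start: joints at [-1.428, 0.342, 1.524, -0, 1.275, -0.146], TCP at [0.15, -0.503, 0.405] pointing down, gripper open.
Joint ranges: [-2.53, 2.53], [-0.77, 2.02], [0.04, 2.7], [-1, 4.14], [0.28, 2.66], [-3.11, 3.11]. Speed limits (rad/s): [2.57, 2.57, 3.14, 3.14, 3.14, 3.14].

### API

Orientations are given as [roll, pitch, yaw] about the fixed x, y, z axes, in that order (R = Rz(yaw) Ry(pitch) Rx(roll)).
In Python, from cell import robot, viewer gives the robot as it stands.
- The arm moves only by the shell command python3 -m creep 'ROWS' [OPENING] [FORCE]. ROWS is JSON, a list that holds one entry, the list of rows, each a list of 6 numbers: the shift along the world's x, y, z in mm, then the turn, a rotation vector about the world's x, y, z in degrees. A call has 1 to 5 rows; each row shifts and turns the pose as measured when the row begins; what a row does not reach is not made up. A row lasts 1/12 s, in which the tool goes at most 41.7 mm and 7.16 degrees, less where a joint would pass 70% of its speed; a pose out of reach is approached as far as the arm can. A call with a gripper value outside its range is refused whole. OPENING is the closure, from -1 (fully open) to 1 (shut), set as the call begins (- or left out, the last holds). The fingers move at their own pace and stop on an object; FORCE is the grip in N (left out, the last holds). Time passes only in rows, so rows that do not move let the fingers close. It gives the time, the measured TCP pose, the force and the opening at its end, in the units of the state.
- robot.observe(): the state, without advancing time (a new reading comes with each control period).
- viewer.read_camera(name): name is "side" or "top" or "wrist"; returns the picture (400x640x3 uint8, blue, green, red); there is no depth.
- viewer.camera_model(name): a dict with "fx", "fy", "cx", "cy" (pixels), "pose" (4x4, takes a point from camera to world coordinates); the wrist camera has in their place "mount" (4x4, takes a point from camera to tool coordinates, whose origin is the TCP and whose axes are the flange's). Camera axes: x right, y up, looking along -z (the intrinsics and any distortion apply to the point x, -y, -z); pixel columns grow to the right and rows downward; lengths in m; the calibration is good to about 2 mm. A picture is of the moment at which its call begins: read the wrist's pose just before it. camera_model takes no time and is no camera call.
- robot.hand_in(): hands the job in, once; it reports no verdict.
The state is a dict: "time": time; "qpos": joint angles; "qvel": joint speeds; "joint_efforts": joint torques, N m; "tool_pos": TCP position; "tool_rot": TCP orientation; "contact_force": force on the tool from outside, world axes, zero at the start; "torque": the same for the moment, N m; "opening": finger opening in m.
Only numpy, scipy, OpenCV 4.12 (cv2) and the standard library are available. Lean on these libraries where they do the work, as an engineer would, in place of code of your own. Each camera call takes 0.05 s, during which the arm holds its last target. There are 200 camera calls.

## Working session

There is one attempt and no reset: what is moved stays moved. The work goes in short steps, Python scripts to look and compute and a shell command to move; the robot and the scene stay as the last step left them, time stands still between calls to the robot, and variables do not carry over. Pictures are saved under pics/ and viewed, about 8 in all and at most 12, crops included, and the job is handed in when it is done.

```bash
ls; mkdir -p pics
cat > h.py <<'E'
import numpy as np, cv2
from scipy.spatial.transform import Rotation as R
from cell import robot, viewer
def T():
    s=robot.observe(); M=np.eye(4); M[:3,:3]=R.from_euler('xyz',s['tool_rot']).as_matrix(); M[:3,3]=s['tool_pos']; return M
def cam(n):
    m=viewer.camera_model(n)
    P=T()@np.array(m['mount']) if n=='wrist' else np.array(m['pose'])
    return m,P
def ray(m,P,u,v):
    d=np.array([(u-m['cx'])/m['fx'],-(v-m['cy'])/m['fy'],-1.]); d=P[:3,:3]@d
    return P[:3,3],d/np.linalg.norm(d)
def onz(m,P,u,v,z):
    o,d=ray(m,P,u,v); return o+d*(z-o[2])/d[2]
def proj(m,P,p):
    q=P[:3,:3].T@(np.array(p)-P[:3,3]); return m['cx']+m['fx']*q[0]/-q[2], m['cy']+m['fy']*-q[1]/-q[2]
def tri(a,b):
    A=[];B=[]
    S=np.zeros((3,3));t=np.zeros(3)
    for o,d in (a,b):
        M=np.eye(3)-np.outer(d,d);S+=M;t+=M@o
    p=np.linalg.solve(S,t); return p,[float(np.linalg.norm((np.eye(3)-np.outer(d,d))@(p-o))) for o,d in (a,b)]
E
python3 - <<'E'
from h import *
np.set_printoptions(precision=4,suppress=True)
for n in('side','top'):
    m,P=cam(n); print(m); cv2.imwrite(f'pics/{n}0.png',viewer.read_camera(n))
print(viewer.camera_model('wrist')); print(robot.observe())
E
```

```text
pics
{'fx': 424.9761839370151, 'fy': 424.9761839370151, 'cx': 318.9243926774877, 'cy': 200.37258864743137, 'pose': array([[ 0.9667,  0.0981, -0.2363,  0.2343],
       [-0.2547,  0.4563, -0.8526, -1.0407],
       [ 0.0242,  0.8844,  0.4661,  0.6853],
       [ 0.    ,  0.    ,  0.    ,  1.    ]])}
{'fx': 420.52625586015324, 'fy': 420.52625586015324, 'cx': 317.5404757440386, 'cy': 192.3496341103752, 'pose': array([[-0.0082,  0.9779, -0.2089,  0.3134],
       [-1.    , -0.0073,  0.0048,  0.0988],
       [ 0.0032,  0.209 ,  0.9779,  1.1696],
       [ 0.    ,  0.    ,  0.    ,  1.    ]])}
{'fx': 326.9538440567029, 'fy': 326.9538440567029, 'cx': 326.6164479190061, 'cy': 199.2300090757358, 'mount': array([[-0.0005,  0.9551,  0.2962,  0.0805],
       [ 1.    ,  0.0006, -0.0005, -0.    ],
       [-0.0007,  0.2962, -0.9551,  0.0196],
       [ 0.    ,  0.    ,  0.    ,  1.    ]])}
{'time': 0.1, 'qpos': array([-1.428 ,  0.3427,  1.5249,  0.    ,  1.2754, -0.146 ]), 'qvel': array([ 0.0008, -0.0021, -0.002 ,  0.0003, -0.0002, -0.0003]), 'joint_efforts': array([  0.0014, -43.2004, -24.4694,   0.0719,   0.0527,  -0.    ]), 'tool_pos': array([ 0.1495, -0.5031,  0.4041]), 'tool_rot': array([-3.1402, -0.0002,  0.2887]), 'contact_force': array([-0.0268, -0.4374, -0.4946]), 'torque': array([-0.0344, -0.0462, -0.085 ]), 'opening': 0.09182486744053071}
```

View pics/top0.png

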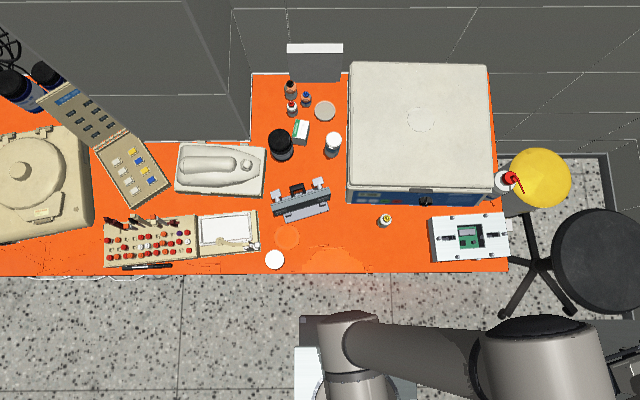

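View pics/side0.png

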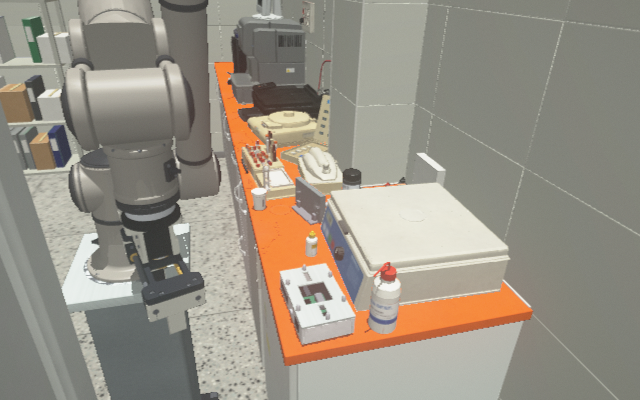

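The top view shows the cover in its stand near (300,203), hatch base near (469,238), bottle (385,220) and cup (275,259). The side view shows the stand near (308,200) and the hatch near (315,292). I'll compute rough positions.

Run:
```python
from h import *
np.set_printoptions(precision=4,suppress=True)
m,P=cam('top'); ms,Ps=cam('side')
for n,a,z in [('cover',(301,203),.098),('bottle',(385,220),.075),('cup',(275,259),.063),('hatch',(470,236),.055),('box corners',(429,216),.055),('',(505,212),.055),('',(511,257),.055),('',(433,262),.055),('jar',(281,145),.11),('w',(301,132),.1),('w2',(333,140),.1)]:
    print(n,onz(m,P,*a,z))
print(onz(ms,Ps,315,292,.055), onz(ms,Ps,308,190,.098))
a=viewer.read_camera('top'); b=viewer.read_camera('side')
A=cv2.resize(a[120:280,250:400],None,fx=4,fy=4,interpolation=2)[:600]
B=cv2.resize(a[195:275,415:525],None,fx=3.6,fy=3.6,interpolation=2)
C=np.zeros((600,800,3),np.uint8);A=cv2.resize(a[120:280,250:350],(375,600),interpolation=2);C[:,:375]=A;C[:288,380:776]=B
D=cv2.resize(b[160:340,240:360],(200,300),interpolation=2);C[300:,380:580]=D
cv2.imwrite('pics/c1.png',C)
```

```text
cover [0.5145 0.1366 0.098 ]
bottle [ 0.4717 -0.0832  0.075 ]
cup [0.3734 0.2054 0.063 ]
hatch [ 0.43   -0.3105  0.055 ]
box corners [ 0.4845 -0.205   0.055 ]
 [ 0.4938 -0.4101  0.055 ]
 [ 0.374  -0.4137  0.055 ]
 [ 0.3627 -0.2077  0.055 ]
jar [0.6683 0.1889 0.11  ]
w [0.7078 0.1365 0.1   ]
w2 [0.6847 0.051  0.1   ]
[ 0.4322 -0.3149  0.055 ] [0.5165 0.1074 0.098 ]
```

View pics/c1.png

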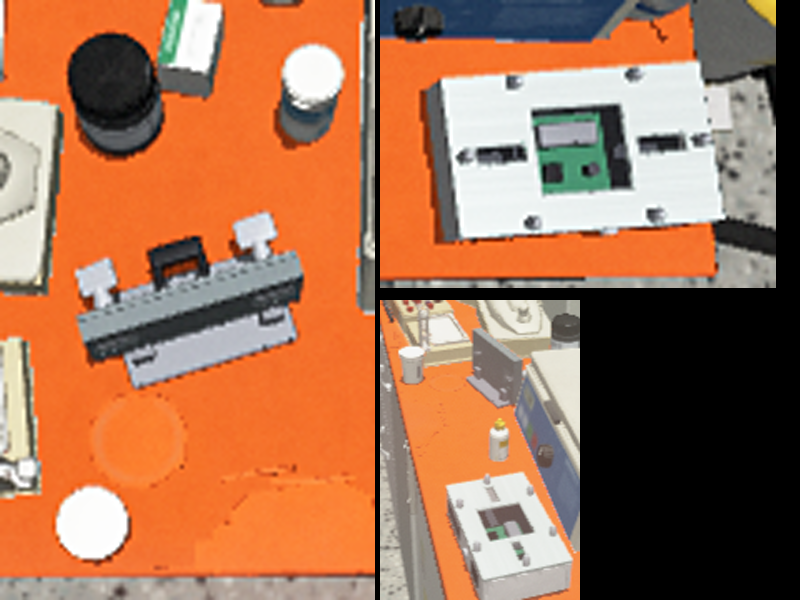

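The crop shows the stand with the cover at yaw about 16°, its face towards +x and its left wing turned. The hatch base shows both slots and all the posts. I'll go above the hatch first for a close look.

```bash
python3 -m creep '[[[35,24,0,0,0,0],[35,24,0,0,0,0],[35,24,0,0,0,0],[35,24,0,0,0,0],[35,24,0,0,0,0]]]' -1 20; python3 -m creep '[[[35,24,0,0,0,0],[35,24,0,0,0,0],[35,24,0,0,0,0],[0,0,0,0,0,0],[0,0,0,0,0,0]]]'
python3 - <<'E'
from h import *
np.save('pics/Th.npy',T()); cv2.imwrite('pics/hw.png',viewer.read_camera('wrist')); print(T())
E
```

```text
time: 0.62
tool_pos: [0.3194, -0.3858, 0.4028]
tool_rot: [-3.141, 0.003, 0.274]
contact_force: [0.3, -0.8, 0.3]
opening: 0.0918
time: 1.03
tool_pos: [0.4274, -0.3084, 0.4023]
tool_rot: [-3.139, 0.001, 0.282]
contact_force: [-0.0, -0.3, -0.7]
opening: 0.0918
[[ 9.60648825e-01  2.77763909e-01 -1.02308786e-03  4.27093358e-01]
 [ 2.77765735e-01 -9.60644484e-01  2.89344964e-03 -3.08668318e-01]
 [-1.79127825e-04 -3.06376774e-03 -9.99995291e-01  4.02230703e-01]
 [ 0.00000000e+00  0.00000000e+00  0.00000000e+00  1.00000000e+00]]
```

View pics/hw.png

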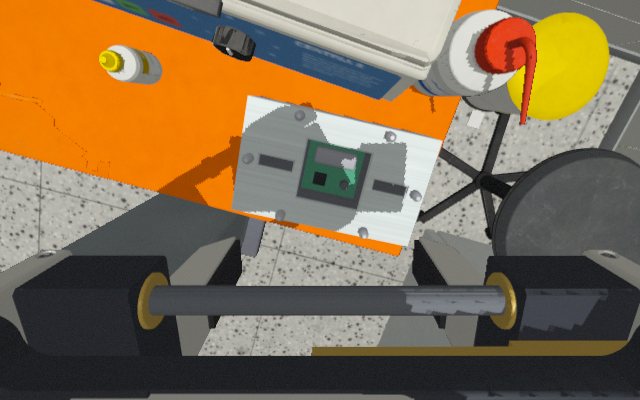

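Wrist view of the hatch: slots near (276,163) and (389,187), hole centre near (333,174), posts near (300,116), (390,136), (415,195), (363,232), (280,215) and (248,159). I'll fit those by contour.

```bash
cat > hatch.py <<'E'
from h import *
import sys
np.set_printoptions(precision=4,suppress=True)
im=cv2.imread('pics/hw.png'); m=viewer.camera_model('wrist'); P=np.load('pics/Th.npy')@np.array(m['mount'])
g=cv2.cvtColor(im,cv2.COLOR_BGR2GRAY)
b=(g<85).astype(np.uint8)
pts={}
for n,(u,v) in dict(s1=(276,163),s2=(389,187)).items():
    k=np.zeros_like(b);k[v-14:v+15,u-24:u+25]=b[v-14:v+15,u-24:u+25]
    nl,l,st,c=cv2.connectedComponentsWithStats(k); i=1+np.argmax(st[1:,4]); 
    r=cv2.minAreaRect(cv2.findContours((l==i).astype(np.uint8),0,1)[0][0]); w=onz(m,P,*r[0],.053); print(n,st[i],c[i],r,w); pts[n]=w
# hole
hole=((g<95)|((im[...,1]>im[...,2]+15)&(im[...,1]>im[...,0]))).astype(np.uint8)
k=np.zeros_like(b);k[130:215,290:375]=hole[130:215,290:375];k=cv2.morphologyEx(k,cv2.MORPH_OPEN,np.ones((5,5)));k=cv2.morphologyEx(k,cv2.MORPH_CLOSE,np.ones((9,9)))
c=max(cv2.findContours(k,0,1)[0],key=cv2.contourArea); r=cv2.minAreaRect(c); q=np.array([onz(m,P,*p,.055) for p in cv2.boxPoints(r)])
print('hole',r,q.mean(0),np.linalg.norm(q[0]-q[1]),np.linalg.norm(q[1]-q[2]))
po=np.array([onz(m,P,*p,.070) for p in [(300,116),(390,136),(415,195),(363,232),(280,215),(248,159)]]); print(po,po.mean(0))
d=pts['s1']-pts['s2'];print('slots',(pts['s1']+pts['s2'])/2,np.linalg.norm(d),np.degrees(np.arctan2(-d[0],d[1])))
A=im[85:260,220:450];cv2.imwrite('pics/hc.png',cv2.resize(A,None,fx=3.4,fy=3.4,interpolation=2))
E
python3 hatch.py
```

```text
s1 [259 155  34  16 328] [275.5518 162.3902] ((275.5235595703125, 162.3941192626953), (33.73269271850586, 9.65340518951416), 12.528807640075684) [ 0.4293 -0.2529  0.053 ]
s2 [373 180  33  16 298] [388.453  187.4564] ((388.68231201171875, 187.4293975830078), (32.1057014465332, 9.436474800109863), 12.52880859375) [ 0.4365 -0.3725  0.053 ]
hole ((332.9647216796875, 174.15882873535156), (64.64527893066406, 58.462764739990234), 12.528807640075684) [ 0.4335 -0.3127  0.055 ] 0.06080601259061316 0.06467301403589464
[[ 0.4819 -0.2662  0.07  ]
 [ 0.4878 -0.3525  0.07  ]
 [ 0.4399 -0.3958  0.07  ]
 [ 0.3875 -0.3584  0.07  ]
 [ 0.3818 -0.2716  0.07  ]
 [ 0.429  -0.2283  0.07  ]] [ 0.4347 -0.3121  0.07  ]
slots [ 0.4329 -0.3127  0.053 ] 0.1198353182848937 3.436692444897203
```

```bash
python3 -m creep '[[[10,41,0,0,0,0],[10,41,0,0,0,0],[10,41,0,0,0,0],[10,41,0,0,0,0],[8,41,0,0,0,0]]]' ;python3 -m creep '[[[8,41,0,0,0,0],[8,41,0,0,0,0],[8,41,0,0,0,0],[8,41,0,0,0,0],[8,41,0,0,0,0]]]' ; python3 -m creep '[[[8,25,0,0,0,0],[0,5,0,0,0,0],[0,0,0,0,0,0],[0,0,0,0,0,0]]]'
python3 - <<'E'
from h import *
np.save('pics/Tc.npy',T()); cv2.imwrite('pics/cw.png',viewer.read_camera('wrist')); print(T())
E
```

```text
time: 1.5
tool_pos: [0.4706, -0.1113, 0.401]
tool_rot: [-3.142, 0.003, 0.26]
contact_force: [0.5, -0.4, 1.0]
opening: 0.0921
time: 1.92
tool_pos: [0.5085, 0.0938, 0.4016]
tool_rot: [3.14, 0.003, 0.246]
contact_force: [1.4, -0.1, -0.2]
opening: 0.0918
time: 2.25
tool_pos: [0.5169, 0.1265, 0.4011]
tool_rot: [3.141, 0.003, 0.248]
contact_force: [0.5, -0.2, 0.9]
opening: 0.092
[[ 9.69642942e-01  2.44505886e-01 -3.07188951e-03  5.16827015e-01]
 [ 2.44501506e-01 -9.69647361e-01 -1.73444107e-03  1.26070071e-01]
 [-3.40273061e-03  9.30706928e-04 -9.99993778e-01  4.01141522e-01]
 [ 0.00000000e+00  0.00000000e+00  0.00000000e+00  1.00000000e+00]]
```

View pics/cw.png

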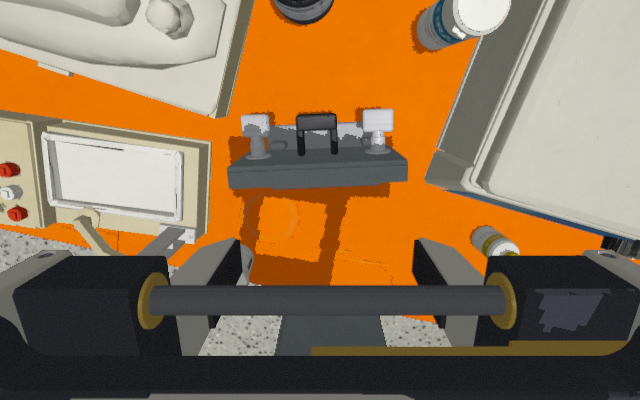

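The wrist view shows the slab's top edge at (229..407, 160..188), bar near (316,121), left wing (256,124) and right wing (378,121).

Run:
```python
from h import *
np.set_printoptions(precision=4,suppress=True)
im=cv2.imread('pics/cw.png'); m=viewer.camera_model('wrist'); P=np.load('pics/Tc.npy')@np.array(m['mount'])
g=cv2.cvtColor(im,cv2.COLOR_BGR2GRAY)
for y in range(108,196,2): print(y,g[y,250:252],g[y,270],g[y,300:340:6],g[y,345],g[y,395])
k=np.zeros_like(g);k[105:133,285:350]=(g[105:133,285:350]<62)
nl,l,st,c=cv2.connectedComponentsWithStats(k);i=1+np.argmax(st[1:,4]);r=cv2.minAreaRect(cv2.findContours((l==i).astype(np.uint8),0,1)[0][0]);print(st[i],c[i],r)
for z in(.053,.059):print(onz(m,P,*r[0],z))
for p in cv2.boxPoints(r):print(p,onz(m,P,*p,.059))
cv2.imwrite('pics/cc.png',cv2.resize(im[95:200,220:420],None,fx=4,fy=4,interpolation=2))
```

```text
108 [138 137] 140 [138 138 138 139 139 142 142] 138 143
110 [137 137] 138 [137 138 138 138 129 131 141] 140 143
112 [137 129] 84 [ 85  83  84  82  77  74 141] 140 142
114 [118 120] 84 [ 49  38  28  34  34  42 125] 140 143
116 [187 186] 83 [57 50 71 77 80 87 85] 140 142
118 [192 193] 79 [82 86 87 89 92 89 54] 141 142
120 [196 196] 86 [83 83 86 89 90 84 26] 140 141
122 [197 198] 82 [80 84 84 87 82 78 31] 112 140
124 [121 121] 84 [77 80 82 79 78 75 33] 170 141
126 [122 123] 94 [79 77 77 72 70 68 33] 185 141
128 [122 123] 99 [73 70 65 58 53 43 60] 184 140
130 [120 121] 97 [ 48  70  90 117 125  35  45] 185 141
132 [122 125] 93 [ 79 168  97 184 182  44  45] 184 142
134 [125 123] 93 [ 79  98  93  94 181  52  50] 109 141
136 [109 111] 95 [67 94 95 95 94 50 51] 96 141
138 [ 94 113] 92 [30 95 95 95 95 53 53] 95 143
140 [ 86 114] 96 [30 92 93 93 92 61 56] 93 142
142 [105 110] 90 [27 95 95 93 94 63 26] 94 141
144 [105 116] 88 [21 93 95 96 95 63 18] 94 141
146 [112 115] 92 [26 92 93 95 95 81 20] 91 140
148 [101 113] 86 [23 89 88 82 79 61 23] 75 140
150 [ 92 111] 80 [21 73 75 73 73 62 25] 74 117
1
[... 543 characters left out ...]
90] 90 [90 91 91 89 88 88 90] 91 90
178 [91 92] 88 [86 89 91 92 91 88 88] 88 88
180 [92 90] 87 [89 90 89 91 90 89 91] 91 90
182 [91 91] 90 [88 88 89 89 86 91 88] 90 129
184 [92 91] 91 [90 89 88 91 86 90 93] 92 140
186 [89 90] 92 [91 92 89 91 88 84 86] 89 140
188 [90 88] 84 [88 84 84 79 84 86 84] 82 138
190 [82 83] 81 [87 86 84 84 84 85 85] 82 140
192 [83 85] 86 [84 86 87 83 84 84 84] 84 141
194 [84 84] 83 [86 84 84 84 84 82 83] 83 140
[296 113  41  20 230] [316.7957 121.7739] ((316.0, 122.5), (19.0, 40.0), 90.0)
[0.569 0.15  0.053]
[0.5694 0.1499 0.059 ]
[296. 113.] [0.5734 0.1705 0.059 ]
[336. 113.] [0.5827 0.1335 0.059 ]
[336. 132.] [0.5654 0.1289 0.059 ]
[296. 132.] [0.5559 0.1666 0.059 ]
```

View pics/cc.png

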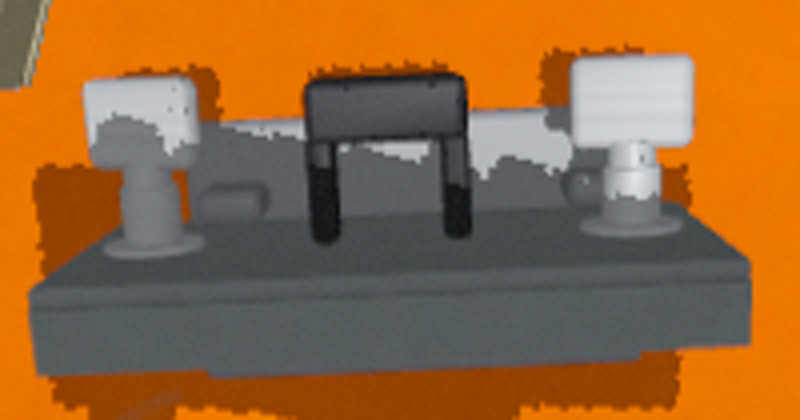

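Run:
```python
from h import *
np.set_printoptions(precision=4,suppress=True)
m=viewer.camera_model('wrist'); P=np.load('pics/Tc.npy')@np.array(m['mount'])
q=np.array([onz(m,P,*p,.098) for p in [(228.2,167.5),(407.5,160.5),(407.5,181.2),(229.5,188.7)]]);print(q,q.mean(0))
for a,b in((0,1),(3,2),(0,3),(1,2)):
    d=q[a]-q[b];print(np.linalg.norm(d),np.degrees(np.arctan2(-d[0],d[1])))
for a in (15.5,16,16.5,17):
    n=np.array([np.cos(np.radians(a)),np.sin(np.radians(a)),0]);print(a,q.mean(0)+.042*n)
# triangulate with top cam bar & slab top centre
mt,Pt=cam('top')
im=cv2.imread('pics/top0.png');g=cv2.cvtColor(im,cv2.COLOR_BGR2GRAY)
print(g[176:206,285:310:3])
print('proj bar',proj(mt,Pt,[.5695,.15,.053]),'slab',proj(mt,Pt,q.mean(0)))
for p in q: print(proj(mt,Pt,p))
# c1 crop scale 3.75: slab top corners pix
t=np.array([(80,318),(298,253),(303,275),(85,340)])/3.75+[250,120];c=t.mean(0)
print(t,c,tri(ray(mt,Pt,*c),ray(m,P,318.2,174.5)))
b=np.array([178,248])/3.75+[250,120];print('bar',b,tri(ray(mt,Pt,*b),ray(m,P,316.3,122.3)))
```

```text
[[0.516  0.2153 0.098 ]
 [0.5605 0.0641 0.098 ]
 [0.5428 0.0582 0.098 ]
 [0.497  0.2111 0.098 ]] [0.5291 0.1372 0.098 ]
0.15763438858165388 16.42373945079476
0.1596218218474247 16.64577435598658
0.019381199859691924 -77.53134773211113
0.018727734269278856 -71.58900175606065
15.5 [0.5696 0.1484 0.098 ]
16 [0.5695 0.1488 0.098 ]
16.5 [0.5694 0.1491 0.098 ]
17 [0.5692 0.1495 0.098 ]
[[145 142 142 142 144 145 143 147 145]
 [142 143 143 143 145 145 146 145 145]
 [144 142 142 141 142 143 143 145 141]
 [142 142 143 141 144 143 143 147 145]
 [144 140 143 143 144 143 146 144 143]
 [144 143 141 142 143 142 148 144 144]
 [143 144 142 142 146 144 145 142 143]
 [142 146 144 145 145  78  66 145 146]
 [141 144 145 144  44  37  67 144 143]
 [142 143 143  25  41  48  23 143 142]
 [142 147  27  41  47  63  44 144 144]
 [144 148  39  51  61  65  27 145 144]
 [142 150  45  61  66  32  41 147 142]
 [139 144  55  70  23  25  42 144 134]
 [138 144  65  21  44  75  35 141 192]
 [138 142  30  41  73  71  26 202 181]
 [141 147  36  73  69  93  35 190 156]
 [139 144  32  72  90 192  69 196 165]
 [140 142  25  
[... 445 characters left out ...]
46  43]]
proj bar (np.float64(296.65024447987054), np.float64(186.2120937472548)) slab (np.float64(300.76337700458026), np.float64(197.47195864048484))
(np.float64(270.6071501615596), np.float64(202.655465405992))
(np.float64(328.71411306511783), np.float64(185.47153197660722))
(np.float64(331.0766940508066), np.float64(192.09884471284494))
(np.float64(272.11765392087807), np.float64(209.84862559495627))
[[271.3333 204.8   ]
 [329.4667 187.4667]
 [330.8    193.3333]
 [272.6667 210.6667]] [301.0667 199.0667] (array([0.5269, 0.1367, 0.0879]), [6.569188676852437e-05, 6.569188676859713e-05])
bar [297.4667 186.1333] (array([0.5694, 0.1487, 0.0539]), [0.0009878702148362899, 0.0009878702148363215])
```

```bash
python3 -m creep '[[[13,6,-25,0,0,0.6],[13,6,-25,0,0,0.6],[13,6,-25,0,0,0.6],[13,6,-25,0,0,0.6],[0,0,0,0,0,0]]]' 0.043 60; python3 -m creep '[[[0,0,0,0,0,0],[0,0,0,0,0,0]]]'
python3 - <<'E'
from h import *
np.save('pics/Tc2.npy',T()); cv2.imwrite('pics/cw2.png',viewer.read_camera('wrist')); print(T(),robot.observe()['opening'],robot.observe()['qpos'])
E
```

```text
time: 2.72
tool_pos: [0.5706, 0.1396, 0.3007]
tool_rot: [3.137, -0.003, 0.277]
contact_force: [-2.1, 0.1, -0.3]
opening: 0.0631
time: 2.88
tool_pos: [0.5706, 0.1361, 0.3004]
tool_rot: [3.137, 0.001, 0.273]
contact_force: [0.2, -0.5, 0.1]
opening: 0.0496
[[ 9.62956074e-01  2.69651789e-01  1.87433007e-03  5.70670261e-01]
 [ 2.69657542e-01 -9.62946606e-01 -4.31782604e-03  1.36073495e-01]
 [ 6.40570262e-04  4.66330405e-03 -9.99988922e-01  3.01115602e-01]
 [ 0.00000000e+00  0.00000000e+00  0.00000000e+00  1.00000000e+00]] 0.0463839542155264 [ 0.10455771  0.54919898  1.49188442 -0.00504029  1.09910092  1.40460523]
```

View pics/cw2.png

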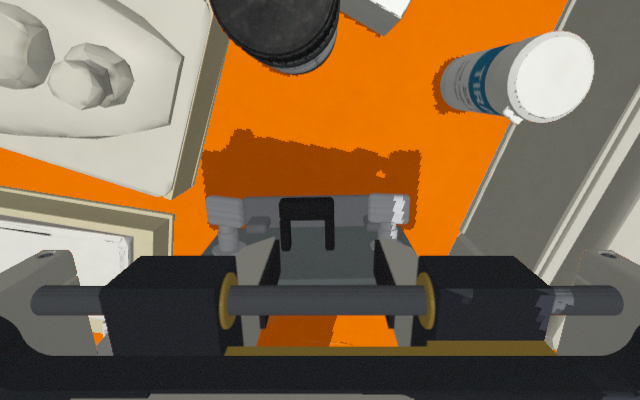

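Run:
```python
from h import *
np.set_printoptions(precision=4,suppress=True)
m=viewer.camera_model('wrist'); P1=np.load('pics/Tc.npy')@np.array(m['mount']);P2=np.load('pics/Tc2.npy')@np.array(m['mount'])
g=cv2.cvtColor(cv2.imread('pics/cw2.png'),cv2.COLOR_BGR2GRAY)
print(g[190:256:2,286],g[190:256:2,307]); print(g[205,270:345])
# far top edge midpoint of bar, both views
for a,b in (((296.2,115.8),(280,198.5)),((336.5,113.4),(335,197))):
    p,e=tri(ray(m,P1,*a),ray(m,P2,*b));print(p,e)
for u,v in((280,198.5),(335,197),(335,219),(280,219)):print(onz(m,P2,u,v,.059))
print(proj(m,P2,[.5695,.149,.059]))
```

```text
[83 82 82 76 24 14 22 24 26 25 28 26 20 23 25 23 21 22 19 23 25 24 27 25
 25 22 25 19 21 18 26 74 74] [83 85 84 73 22 19 25 30 27 27 28 21 25 26 24 62 94 95 87 75 76 76 75 74
 75 75 76 73 74 75 74 72 72]
[92 95 90 94 92 94 94 92 72 31 20 24 27 20 22 26 24 22 24 27 30 27 30 25
 22 28 23 25 24 30 21 31 26 28 29 25 26 22 24 20 22 26 29 27 24 32 19 25
 24 29 27 21 30 27 17 18 27 26 24 27 29 27 23 19 85 91 94 92 93 93 93 91
 93 94 93]
[0.5701 0.1706 0.0481] [0.00010933504684871232, 0.0001093350468487105]
[0.5822 0.1321 0.0487] [0.00041825187772636264, 0.0004182518777263867]
[0.5737 0.1701 0.059 ]
[0.5852 0.1328 0.059 ]
[0.5692 0.1282 0.059 ]
[0.5586 0.1666 0.059 ]
(np.float64(307.3208278807593), np.float64(211.39834753478834))
```

```bash
python3 -m creep '[[[-1,7,-10,0.25,0,1.2],[0,6,-15,0,0,0],[0,0,0,0,0,0],[0,0,0,0,0,0]]]' 0.043;python3 - <<'E'
from h import *
s=robot.observe();print(s['tool_pos'],s['tool_rot'],s['opening'])
E
```

```text
time: 3.27
tool_pos: [0.5692, 0.1483, 0.2805]
tool_rot: [3.14, -0.011, 0.295]
contact_force: [0.7, -0.6, 0.2]
opening: 0.0435
[0.56919098 0.14832951 0.28049075] [ 3.14027344 -0.01100825  0.29502155] 0.04345823592328246
```

```bash
python3 -m creep '[[[0,1,-18,-0.2,0.6,0],[0,0,-17,0,0,0],[0,0,0,0,0,0],[0,0,0,0,0,0]]]' 0.043;python3 - <<'E'
from h import *
s=robot.observe();print(s['tool_pos'],s['tool_rot'],s['opening'])
cv2.imwrite('pics/cw3.png',viewer.read_camera('wrist')[150:360,150:490])
E
```

```text
time: 3.6
tool_pos: [0.5694, 0.1497, 0.2496]
tool_rot: [3.139, -0.007, 0.298]
contact_force: [0.5, 0.1, -0.0]
opening: 0.0439
[0.56941578 0.14971334 0.24963698] [ 3.1388686  -0.00709876  0.29750094] 0.043881799227843354
```

View pics/cw3.png

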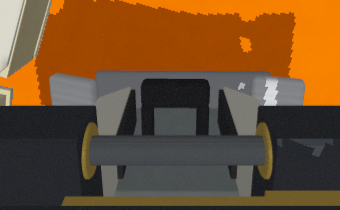

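The bar (crop columns 142–209) sits centred between the fingers. Descending.

```bash
python3 -m creep '[[[0,0,-8,0,0.2,0],[0,0,-8,0,0,0],[0,0,-7,0,0,0],[0,0,-1,0,0,0]]]' 0.043; python3 -m creep '[[[0,0,0,0,0,0],[0,0,0,0,0,0],[0,0,0,0,0,0],[0,0,0,0,0,0]]]' 1 60
```

```text
time: 3.98
tool_pos: [0.5702, 0.1497, 0.2274]
tool_rot: [3.139, -0.01, 0.298]
contact_force: [-0.7, 0.1, 0.5]
opening: 0.0441
time: 4.32
tool_pos: [0.5701, 0.1498, 0.2269]
tool_rot: [3.14, -0.009, 0.297]
contact_force: [0.7, -0.6, -1.0]
opening: 0.0393
```

Gripped at 39 mm, matching the 40 mm bar. Lifting.

```bash
python3 -m creep '[[[0,0,6,0,0,0],[0,0,10,0,0,0],[0,0,15,0,0,0],[0,0,20,0,0,0],[0,0,20,0,0,0]]]'; python3 -m creep '[[[-5,0,30,0,0,0],[-10,0,30,0,0,0],[-10,0,30,0,0,0],[0,0,0,0,0,0],[0,0,0,0,0,0]]]'
python3 - <<'E'
from h import *
cv2.imwrite('pics/l_side.png',viewer.read_camera('side'));cv2.imwrite('pics/l_w.png',viewer.read_camera('wrist'))
a=cv2.imread('pics/l_side.png')[90:230,220:420];b=cv2.imread('pics/l_w.png')
C=np.zeros((280,800,3),np.uint8);C[:,:400]=cv2.resize(a,(400,280));C[:250,400:]=cv2.resize(b,(400,250));cv2.imwrite('pics/lift.png',C)
E
```

```text
time: 4.73
tool_pos: [0.5682, 0.1494, 0.2969]
tool_rot: [3.141, 0.003, 0.298]
contact_force: [-0.1, 0.1, -3.4]
opening: 0.0394
time: 5.15
tool_pos: [0.5413, 0.149, 0.3984]
tool_rot: [3.14, -0.005, 0.297]
contact_force: [-0.4, 0.3, -3.7]
opening: 0.0393
```

View pics/lift.png

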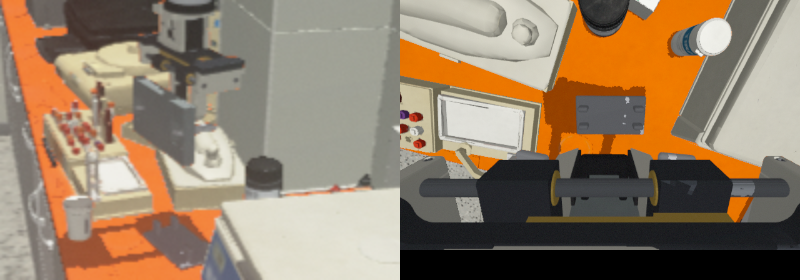

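The cover is lifted cleanly, still upright and gripped by the bar's ends. I'll carry it over the free bench and loosen the grip step by step so gravity swings it face up.

```bash
python3 -m creep '[[[-23,-22,-22,0,0,0],[-23,-22,-22,0,0,0],[-23,-22,-22,0,0,0],[-23,-22,-22,0,0,0],[0,0,0,0,0,0]]]'
cat > st.py <<'E'
from h import *
np.set_printoptions(precision=4,suppress=True)
s=robot.observe();print('ST',s['tool_pos'],s['tool_rot'],s['contact_force'],s['torque'],s['opening'],s['time'])
E
python3 -m creep '[[[0,0,0,0,0,0],[0,0,0,0,0,0]]]' ;python3 st.py; python3 -m creep '[[[0,0,0,0,0,0],[0,0,0,0,0,0]]]' 1 30; python3 st.py;python3 -m creep '[[[0,0,0,0,0,0],[0,0,0,0,0,0]]]' 1 20; python3 st.py
```

```text
time: 5.67
tool_pos: [0.444, 0.0596, 0.3007]
tool_rot: [-3.139, 0.004, 0.301]
contact_force: [-1.6, 0.5, -4.5]
opening: 0.0391
time: 5.83
tool_pos: [0.4421, 0.0584, 0.2973]
tool_rot: [-3.136, 0.012, 0.299]
contact_force: [-0.4, 0.2, -3.4]
opening: 0.0393
ST [0.4421 0.0584 0.2973] [-3.1363  0.0119  0.2985] [-0.3712  0.201  -3.3926] [ 0.0029 -0.1549  0.0016] 0.03925623907785711 5.8333
time: 6.0
tool_pos: [0.4433, 0.0587, 0.2969]
tool_rot: [-3.136, 0.012, 0.299]
contact_force: [-0.2, 0.6, -2.3]
opening: 0.0391
ST [0.4433 0.0587 0.2969] [-3.1362  0.0119  0.2987] [-0.2379  0.5758 -2.2658] [ 0.015  -0.1593  0.062 ] 0.039122864092350204 6.0
time: 6.17
tool_pos: [0.4447, 0.0594, 0.2974]
tool_rot: [-3.137, 0.01, 0.3]
contact_force: [-0.3, -0.1, -2.9]
opening: 0.04
ST [0.4447 0.0594 0.2974] [-3.1369  0.0097  0.3   ] [-0.2892 -0.1008 -2.8885] [ 0.0931 -0.1705 -0.0066] 0.039974805109605216 6.1667
```

```bash
python3 -m creep '[[[0,0,-10,0,-0.5,0],[0,0,-10,0,0,0],[0,0,0,0,0,0]]]' 1 15; python3 st.py;python3 -m creep '[[[0,0,0,0,0,0],[0,0,0,0,0,0]]]' 1 12; python3 st.py;python3 -m creep '[[[0,0,0,0,0,0],[0,0,0,0,0,0]]]' 1 10; python3 st.py
```

```text
time: 6.42
tool_pos: [0.4464, 0.0603, 0.2784]
tool_rot: [-3.141, -0.004, 0.302]
contact_force: [-0.5, 0.1, -3.4]
opening: 0.0397
ST [0.4464 0.0603 0.2784] [-3.1413 -0.004   0.3019] [-0.5109  0.0685 -3.4436] [-0.0068 -0.0223 -0.0157] 0.039711603272779235 6.4167
time: 6.58
tool_pos: [0.447, 0.0607, 0.279]
tool_rot: [-3.142, -0.005, 0.303]
contact_force: [0.6, -0.4, -3.1]
opening: 0.0398
ST [0.447  0.0607 0.279 ] [-3.1416 -0.005   0.3026] [ 0.5509 -0.3906 -3.1371] [ 0.0429 -0.1783 -0.014 ] 0.039844751345386745 6.5833
time: 6.75
tool_pos: [0.4474, 0.0608, 0.2799]
tool_rot: [3.141, -0.006, 0.303]
contact_force: [0.7, 0.4, -2.8]
opening: 0.0397
ST [0.4474 0.0608 0.2799] [ 3.1411 -0.0063  0.3031] [ 0.6865  0.4235 -2.7964] [ 0.0156 -0.06   -0.0551] 0.03974384372641592 6.75
```

```bash
python3 -m creep '[[[0,0,0,0,0,0],[0,0,0,0,0,0],[0,0,0,0,0,0],[0,0,0,0,0,0]]]' 1 10; python3 st.py; python3 -m creep '[[[0,0,0,0,0,0],[0,0,0,0,0,0]]]' 1 10; python3 st.py
python3 - <<'E'
from h import *
a=viewer.read_camera('side');b=viewer.read_camera('wrist');t=viewer.read_camera('top')
for n,i in(('s',a),('w',b),('t',t)):cv2.imwrite(f'pics/p_{n}.png',i)
np.save('pics/Tp.npy',T())
C=np.zeros((600,800,3),np.uint8);C[:300,:400]=cv2.resize(a[130:280,230:430],(400,300),interpolation=2);C[:250,400:]=cv2.resize(b,(400,250));C[300:,:400]=cv2.resize(t[130:280,250:450],(400,300),interpolation=2);cv2.imwrite('pics/piv.png',C)
E
```

```text
time: 7.08
tool_pos: [0.4476, 0.0608, 0.2809]
tool_rot: [3.141, -0.008, 0.303]
contact_force: [-0.1, 0.1, -3.1]
opening: 0.0394
ST [0.4476 0.0608 0.2809] [ 3.1405 -0.0078  0.3031] [-0.0859  0.076  -3.0984] [ 0.0214  0.0222 -0.0116] 0.03942233749068713 7.0833
time: 7.25
tool_pos: [0.4476, 0.0608, 0.281]
tool_rot: [3.14, -0.008, 0.303]
contact_force: [-0.0, 0.4, -2.7]
opening: 0.0399
ST [0.4476 0.0608 0.281 ] [ 3.1405 -0.0079  0.303 ] [-0.0269  0.4093 -2.7452] [ 0.0153 -0.0383 -0.0635] 0.03988295042097123 7.25
```

View pics/piv.png

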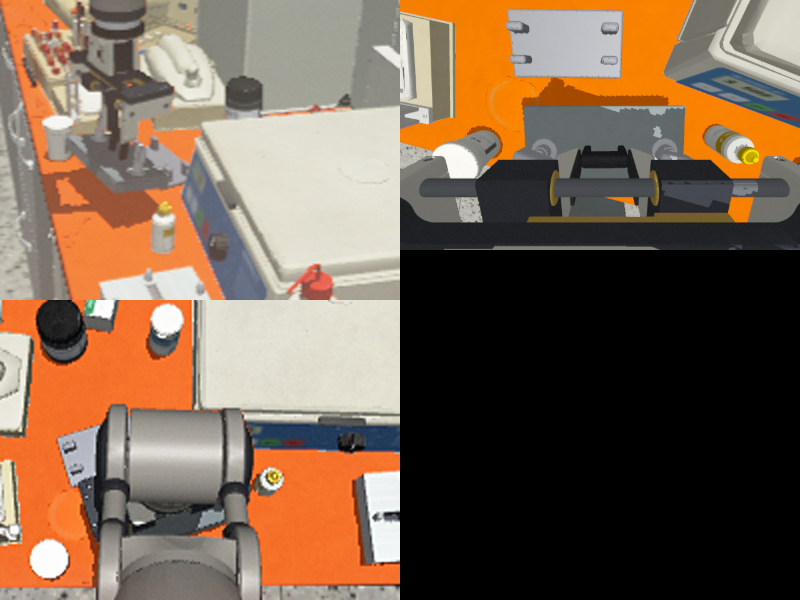

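The cover has pivoted to hang face up. I'll tighten the grip, lift, yaw to the hatch and carry it over.

```bash
python3 -m creep '[[[0,0,5,0,0,0],[0,0,25,0,0,-2.8],[0,-5,30,0,0,-2.8],[0,-10,30,0,0,-2.8],[0,-15,30,0,0,-2.8]]]' 1 60;python3 -m creep '[[[-2,-38,0,0,0,-2.6],[-2,-38,0,0,0,0],[-2,-38,0,0,0,0],[-2,-38,0,0,0,0],[-2,-38,0,0,0,0]]]';python3 -m creep '[[[-2,-38,0,0,0,0],[-2,-38,0,0,0,0],[-2,-38,0,0,0,0],[0,0,0,0,0,0],[0,0,0,0,0,0]]]'
python3 - <<'E'
from h import *
np.set_printoptions(precision=4,suppress=True)
np.save('pics/Tq.npy',T()); im=viewer.read_camera('wrist');cv2.imwrite('pics/q_w.png',im);exec(open('st.py').read())
g=cv2.cvtColor(im,cv2.COLOR_BGR2GRAY)
print(g[120:250:3,300]);print(g[200,150:500:4])
E
```

```text
time: 7.82
tool_pos: [0.4447, 0.0319, 0.3999]
tool_rot: [-3.137, 0.009, 0.103]
contact_force: [0.8, -0.1, -4.2]
opening: 0.039
time: 8.23
tool_pos: [0.4338, -0.1609, 0.411]
tool_rot: [-3.141, -0.011, 0.063]
contact_force: [0.8, 0.1, -2.7]
opening: 0.0389
time: 8.65
tool_pos: [0.4242, -0.2874, 0.4125]
tool_rot: [3.138, -0.012, 0.055]
contact_force: [-0.2, 0.7, -3.6]
opening: 0.039
ST [ 0.4243 -0.2873  0.4126] [ 3.1369 -0.0116  0.0553] [ 0.0132 -1.304  -3.5147] [-0.0944 -0.0144 -0.032 ] 0.039069958631333064 8.7
[237 236 230 232 140 138 140 138 137 140 139 142 135 133 136 138 129 101
 103 101 101 101 102 101  98 100 102 101 101  99 103 101 101 103 102 101
 102  98  21  17  25  23  23  30]
[146 147 146 146 149 148 150 146 145 146 148 148 130 103 102 101 102 101
 101 102 102 102 102 102 105 101 103 104 102  99 102 103 101 100 103 102
 102 102 102 100  99 100 101 101 103 102 100  99 102  98 102 102 101 102
 102 100 100 101 101 102 100 100 102 102 101 103 101 100 103 100 101  99
  98 100  99  97  95 178 177 182 171 182 178 175 181 151 172 171]
```

```bash
cat > slab.py <<'E'
from h import *
np.set_printoptions(precision=4,suppress=True)
def slab(im,Tt,lo=88,hi=112):
    m=viewer.camera_model('wrist');P=Tt@np.array(m['mount'])
    g=cv2.cvtColor(im,cv2.COLOR_BGR2GRAY).astype(int); sat=im.max(2).astype(int)-im.min(2)
    k=((g>lo)&(g<hi)&(sat<25)).astype(np.uint8);k[250:]=0;k=cv2.morphologyEx(k,cv2.MORPH_OPEN,np.ones((5,5)))
    nl,l,st,c=cv2.connectedComponentsWithStats(k);i=1+np.argmax(st[1:,4]);print(st[i]);k=l==i
    u0,v0,w,h=st[i][:4]
    us=np.arange(u0+25,u0+w-25,4);top=np.polyfit(us,[np.argmax(k[:,u]) for u in us],1); print('top res',np.std(np.polyval(top,us)-[np.argmax(k[:,u]) for u in us]))
    vs=np.arange(v0+12,v0+45,2);L=[np.argmax(k[v]) for v in vs];Rr=[640-np.argmax(k[v][::-1]) for v in vs]
    pl=np.polyfit(vs,L,1);pr=np.polyfit(vs,Rr,1);print('LR res',np.std(np.polyval(pl,vs)-L),np.std(np.polyval(pr,vs)-Rr))
    cor=[]
    for p in(pl,pr):
        v=v0
        for _ in range(20): u=np.polyval(p,v);v=np.polyval(top,u)
        cor.append((u,v))
    # find z such that width 160
    from scipy.optimize import brentq
    f=lambda z:np.linalg.norm(onz(m,P,*cor[0],z)-onz(m,P,*cor[1],z))-.16
    z=brentq(f,-.1,.35);a,b=[onz(m,P,*q,z) for q in cor]
    yaw=np.arctan2(-(a-b)[0],(a-b)[1]);n=np.array([np.cos(yaw),np.sin(yaw),0]);mid=(a+b)/2
    print('corners px',cor,'z',z,'mid edge',mid,'yaw',np.degrees(yaw),'centre',mid-.045*n,'rel tool',(Tt[:3,:3].T@(mid-.045*n-Tt[:3,3])))
    return mid-.045*n
if __name__=='__main__': slab(cv2.imread('pics/q_w.png'),np.load('pics/Tq.npy'))
E
python3 slab.py; python3 st.py
```

```text
[  191   169   264    81 15232]
top res 3.9743447945643093
LR res 0.2303400024406 0.2790244994266217
corners px [(np.float64(198.9032996836098), np.float64(165.27313545640365)), (np.float64(455.06721302181364), np.float64(187.1718058066708))] z 0.19481650745593126 mid edge [ 0.4607 -0.2874  0.1948] yaw -1.9415741051992066 centre [ 0.4157 -0.2859  0.1948] rel tool [-0.011  -0.0027  0.2176]
ST [ 0.4243 -0.2873  0.4126] [ 3.1369 -0.0116  0.0553] [ 0.0132 -1.304  -3.5147] [-0.0944 -0.0144 -0.032 ] 0.039069958631333064 8.7
```

```bash
python3 - <<'E'
import re
s=open('slab.py').read()
s=s.replace("top=np.polyfit(us,[np.argmax(k[:,u]) for u in us],1); print('top res',np.std(np.polyval(top,us)-[np.argmax(k[:,u]) for u in us]))",
"""tv=np.array([np.argmax(k[:,u]) for u in us])
    print('tops',tv)
    d=cv2.fitLine(np.c_[us,tv].astype(np.float32),cv2.DIST_WELSCH,0,.01,.01).ravel();top=np.array([d[1]/d[0],d[3]-d[2]*d[1]/d[0]])""")
open('slab.py','w').write(s)
E
python3 slab.py
```

```text
[  191   169   264    81 15232]
tops [170 170 170 170 170 170 170 170 170 170 170 169 169 169 169 170 169 169
 169 169 169 169 169 169 169 173 177 180 181 184 184 188 188 182 179 179
 179 179 177 177 177 177 177 177 178 181 188 188 188 185 185 186 182 180]
LR res 0.2303400024406 0.2790244994266217
corners px [(np.float64(198.90899438803984), np.float64(166.43485516013143)), (np.float64(455.1307328769523), np.float64(185.44406574689776))] z 0.19461715731322024 mid edge [ 0.4608 -0.2873  0.1946] yaw -1.2833961140173695 centre [ 0.4158 -0.2863  0.1946] rel tool [-0.0109 -0.0023  0.2178]
```

```bash
sed -i "s/    d=cv2.fitLine/    us,tv=us[tv<np.median(tv[:15])+3],tv[tv<np.median(tv[:15])+3]\n    d=cv2.fitLine/" slab.py; python3 slab.py
python3 - <<'E'
from h import *
im=cv2.imread('pics/q_w.png');g=cv2.cvtColor(im,cv2.COLOR_BGR2GRAY)
for u in(205,230,260,300,400,440,450):print(u,g[160:192,u])
E
```

```text
[  191   169   264    81 15232]
tops [170 170 170 170 170 170 170 170 170 170 170 169 169 169 169 170 169 169
 169 169 169 169 169 169 169 173 177 180 181 184 184 188 188 182 179 179
 179 179 177 177 177 177 177 177 178 181 188 188 188 185 185 186 182 180]
LR res 0.2303400024406 0.2790244994266217
corners px [(np.float64(198.9284811065388), np.float64(170.41014573392226)), (np.float64(455.8179941725944), np.float64(166.75055850543228))] z 0.1932398061166417 mid edge [ 0.4652 -0.2865  0.1932] yaw 3.884024901882163 centre [ 0.4203 -0.2895  0.1932] rel tool [-0.0066  0.0012  0.2192]
205 [148 147 147 147 147 148 148 148 140 116  94 100 106 101 101 103 101  98
 102 103 101 102 101 101 102 101 100 100  99 100 100 102]
230 [149 149 148 147 148 147 147 145 140 115  92 100 100 101 100 100 100  99
 100 100 102 100 102 101 101 102 101 103 103 101 102 101]
260 [134 137 140 138 139 137 138 136 131 102  94  98 101 103 102 101 101  99
 102 103 104 101 101 102 101 100 101 101 100 100 103 102]
300 [136 137 136 140 137 138 137 137 129  92  96 101 102 102 103 102 101 101
 102 102 101 102 102 101  99 100 102 101 102 101 100 102]
400 [137 140 138 138 137 141 137 136 128 120 154 167 171 172 171 171 172 171
 172 172 173 173 175 174 174 173 174 159 100 101 101 101]
440 [230 233 232 231 232 232 230 230 212 103 149 165 169 170 169 170 155  97
  98  96  96  96  97  98  98  99  96  97  99  98 101 100]
450 [166 168 175 178 180 185 189 191 176 105 157 169 171 171 172 171 168 147
 100  99 101 100  99 101 101  99 100 100  97 101  98  99]
```

```bash
cat > tilt.py <<'E'
from h import *
np.set_printoptions(precision=4,suppress=True)
def edges(im,Tt):
    m=viewer.camera_model('wrist');P=Tt@np.array(m['mount']);g=cv2.GaussianBlur(cv2.cvtColor(im,cv2.COLOR_BGR2GRAY),(3,3),0).astype(float)
    vs=np.arange(176,236);L=[];Rr=[]
    for v in vs:
        d=np.abs(np.diff(g[v]));
        for lst,a,b in((L,180,215),(Rr,440,475)):
            w=d[a:b]*(d[a:b]>8);lst.append((w*np.arange(a,b)).sum()/max(w.sum(),1e-6)+.5)
    out=[]
    for x in(L,Rr):
        x=np.array(x);ok=np.abs(x-np.median(x))<25
        d=cv2.fitLine(np.c_[vs[ok],x[ok]].astype(np.float32),cv2.DIST_HUBER,0,.01,.01).ravel();s=d[1]/d[0];f=lambda v,s=s,d=d:d[3]+s*(v-d[2]);print(x[::6],'slope',s)
        r1=ray(m,P,f(170),170)[1];r2=ray(m,P,f(240),240)[1];n=np.cross(r1,r2);out.append((n/np.linalg.norm(n)))
    e=np.cross(*out);e/=np.linalg.norm(e);e*=np.sign(e[0]);print('edge dir',e,'yaw',np.degrees(np.arctan2(e[1],e[0])),'pitch up',np.degrees(np.arcsin(e[2])))
if __name__=='__main__':
    for n in('p','q'):edges(cv2.imread(f'pics/{n}_w.png'),np.load(f'pics/T{n}.npy'))
E
python3 tilt.py
```

```text
[196.5233 195.9865 196.5196 197.6304 198.0312 197.9848 198.6333 199.0294
 199.3571 204.3939] slope 0.07575487
[455.602  455.4565 455.     454.9167 454.9054 454.5227 454.4091 454.
 453.9167 450.629 ] slope -0.04008237
edge dir [ 0.9391  0.3112 -0.146 ] yaw 18.336051797525442 pitch up -8.39284444432723
[200.5    197.475  197.6163 198.     198.0484 197.9839 192.0833 186.4574
 180.8    192.7652] slope -0.17980166
[464.1503 465.9324 463.1042 456.5873 454.5366 457.6    454.4333 453.5
   0.5    445.8182] slope -0.30399865
edge dir [ 0.9749 -0.1804 -0.1304] yaw -10.48086606585168 pitch up -7.4937300279264285
```

Run:
```python
from h import *
a=viewer.read_camera('side');cv2.imwrite('pics/q_s.png',a);b=cv2.imread('pics/q_w.png')
C=np.zeros((600,800,3),np.uint8);C[:,:420]=cv2.resize(a[130:330,250:390],(420,600),interpolation=2);C[:238,422:]=cv2.resize(b[80:280,170:488],(378,238));cv2.imwrite('pics/q.png',C)
```

```text
(no output)
```

View pics/q.png

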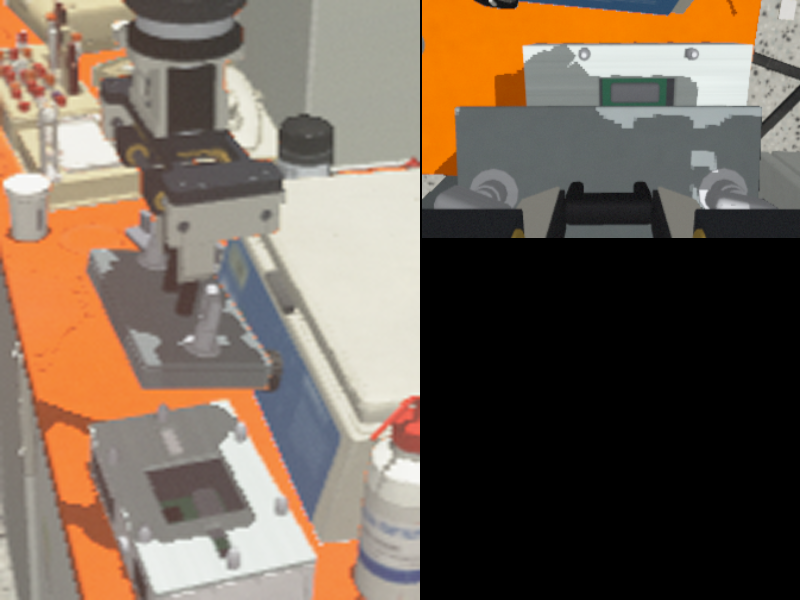

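The side crop shows the cover hanging nearly level above the hatch. Its near end-face corners are at crop (137,362), (268,350), (148,388) and (276,386). I'll intersect those rays with the end plane.

Run:
```python
from h import *
np.set_printoptions(precision=4,suppress=True)
m,P=cam('side');Tt=np.load('pics/Tq.npy');yaw=np.radians(3.3)
n=np.array([np.cos(yaw),np.sin(yaw),0]);l=np.array([-np.sin(yaw),np.cos(yaw),0])
tip=Tt[:3,3]+Tt[:3,:3]@[0,0,.175];c=tip-.08*l
Q=[]
for x,y in((137,362),(268,350),(148,388),(276,386)):
    o,d=ray(m,P,250+x/3-.33,130+y/3-.33);p=o+d*((c-o)@l)/(d@l);Q.append(p);print(p,'rel along n',(p-tip)@n,'z rel tip175',p[2]-tip[2])
for a,b in((0,1),(2,3)):
    d=Q[b]-Q[a];print(np.linalg.norm(d),np.degrees(np.arctan2(d[2],d@n)))
# silhouette far edge from wrist, if level: back edge vs face edge
mw=viewer.camera_model('wrist');Pw=Tt@np.array(mw['mount'])
mid=(327.3,168.8)
for z in(.165,.17,.175,.18,.185,.19,.195,.2):print(z,(onz(mw,Pw,*mid,z)-tip)@n)
print(tip)
```

```text
[ 0.3753 -0.3709  0.2146] rel along n -0.055677920870853166 z rel tip175 -0.02296944840586343
[ 0.4659 -0.3657  0.207 ] rel along n 0.03502859441355502 z rel tip175 -0.030533107778803664
[ 0.3827 -0.3705  0.1926] rel along n -0.04824981961263611 z rel tip175 -0.044934370042580524
[ 0.4732 -0.3653  0.1762] rel along n 0.042372401492322194 z rel tip175 -0.06133973620446978
0.09102132089873473 -4.766642138940506
0.0920951844392616 -10.26114162001416
0.165 0.033189306273375026
0.17 0.034182815034999425
0.175 0.035176323796623776
0.18 0.03616983255824812
0.185 0.037163341319872464
0.19 0.038156850081496864
0.195 0.03915035884312121
0.2 0.040143867604745614
[ 0.4263 -0.2879  0.2375]
```

Both views agree on a tilt of about 7.5° (far edge low), so I'll tilt the tool to level it and move over the hatch.

```bash
python3 -m creep '[[[-6,-12,-10,0.3,-3.5,0],[-6,-13,-10,0.3,-3.5,0],[0,0,0,0,0,0],[0,0,0,0,0,0]]]'
cat > bar.py <<'E'
from h import *
np.set_printoptions(precision=4,suppress=True)
exec(open('st.py').read())
Tt=T();b=(Tt@[-.001,0,.173,1])[:3];y=np.arctan2(-(-Tt[0,1]),-Tt[1,1]) 
print('bar',b,'to hatch mm',1e3*(np.array([.4331,-.3126,.107])-b),'yaw',np.degrees(np.arctan2(Tt[0,1],-Tt[1,1])),'toolz',Tt[:3,2])
E
python3 bar.py
python3 - <<'E'
from h import *
np.save('pics/Tr.npy',T()); im=viewer.read_camera('wrist');cv2.imwrite('pics/r_w.png',im);cv2.imwrite('pics/r_s.png',viewer.read_camera('side'))
g=cv2.cvtColor(im,cv2.COLOR_BGR2GRAY)
for u in(205,230,300,440):print(u,g[155:185,u])
for v in (180,195,210,225):print(v,g[v,185:215],g[v,440:470])
E
```

```text
time: 9.08
tool_pos: [0.4136, -0.3062, 0.393]
tool_rot: [-3.141, -0.138, 0.063]
contact_force: [0.3, 0.5, -2.3]
opening: 0.0391
ST [ 0.4136 -0.3062  0.393 ] [-3.1405 -0.1383  0.0631] [ 0.3355  0.4627 -2.2781] [ 0.0148  0.1866 -0.0035] 0.03913441721617187 9.0833
bar [ 0.4364 -0.3045  0.2215] to hatch mm [  -3.2953   -8.0501 -114.4931] yaw 3.624239583054988 toolz [ 0.1375  0.0097 -0.9904]
205 [150 152 149 150 150 150 149 149 150 150 150 151 150 148 150 132 159 175
 174 173 174 174 175 173 174 174 173 174 172 172]
230 [150 149 148 149 149 148 150 150 149 150 149 150 150 146 137 132 159 174
 173 172 173 172 173 174 173 173 173 173 174 174]
300 [235 235 235 234 233 233 219 139 139 138 142 143 142 137 127 146 167 176
 176 175 174 175 174 174 174 174 175 175 175 176]
440 [176 174 178 180 180 176 163 133  69  60  65  65  64  58  99 155 165 170
 170 171 170 171 172 170 170 172 171 171 171 172]
180 [150 149 151 150 151 151 149 148 148 150 149 150 147 165 173 175 173 174
 175 174 174 174 172 172 173 172 171 172 173 174] [172 170 171 171 172 172 172 174 174 174 173 174 174 173 171 128 140 137
 150 143  99  97  88  57  50  50  55  57  62  61]
195 [150 149 148 148 148 149 148 148 148 149 147 147 148 154 157 173 175 175
 175 176 175 176 176 176 176 174 174 175 173 174] [173 172 173 171 173 172 171 172 172 172 172 171 172 174 158 180 181 183
 180 164 146 148 166 182 186 187 188 189 185 174]
210 [146 147 147 147 148 148 148 148 148 148 147 147 148 146 113 103 103 100
 102 103 101 103 103 101 102 103  99 100 101 103] [100  98 101  99  99 100 101  99 100 101  99  98 100  96  73 173 183 189
 193 194 189 181 181 177 173 164  85  23  32  41]
225 [146 147 148 148 148 149 148 146 149 148 147 147 146 149 129 105 100 101
  97 102  99 100 100 100 101  99 101  99  99 100] [ 96 101  98  99  99  98 101 100  99  99  99 102  97  95  48  49  59  56
  60  60  56  60  62  58  65 118 176 188 191 191]
```

```bash
python3 -m creep '[[[-1,-4,-25,0,0,-0.3],[-1,-4,-25,0,0,0],[-1,0,-20,0,0,0],[0,0,-15,0,0,0],[0,0,0,0,0,0]]]';python3 -m creep '[[[0,0,0,0,0,0]]]'; python3 bar.py
python3 - <<'E'
from h import *
np.save('pics/Tr.npy',T()); im=viewer.read_camera('wrist');cv2.imwrite('pics/r_w.png',im)
m,P=cam('wrist')
yaw=np.radians(3.4);c=np.array([.4331,-.3126,0]);n=np.array([np.cos(yaw),np.sin(yaw),0]);l=np.array([-np.sin(yaw),np.cos(yaw),0])
for s in(1,-1):
    for z in(.055,.070):print(s,z,proj(m,P,c+.052*n+s*.045*l+[0,0,z]))
g=cv2.cvtColor(im,cv2.COLOR_BGR2GRAY)
u,v=map(int,proj(m,P,c+.052*n+.045*l+[0,0,.07]));print(g[v-14:v+16:2,u-14:u+16:2])
u,v=map(int,proj(m,P,c+.052*n-.045*l+[0,0,.07]));print(g[v-14:v+16:2,u-14:u+16:2])
E
```

```text
time: 9.6
tool_pos: [0.4141, -0.3098, 0.3102]
tool_rot: [3.135, -0.14, 0.068]
contact_force: [-1.4, 0.7, -3.1]
opening: 0.0386
time: 9.68
tool_pos: [0.4146, -0.3091, 0.3105]
tool_rot: [3.136, -0.139, 0.069]
contact_force: [-0.4, -0.0, -2.6]
opening: 0.0389
ST [ 0.4146 -0.3091  0.3105] [ 3.1359 -0.1395  0.0693] [-0.4021 -0.0331 -2.565 ] [-0.0173  0.1055  0.0104] 0.038894378617828906 9.6833
bar [ 0.4377 -0.3085  0.1391] to hatch mm [ -4.6208  -4.1239 -32.0668] yaw 3.9245585023631113 toolz [ 0.1391  0.004  -0.9903]
1 0.055 (np.float64(271.73141438664095), np.float64(162.1393874157907))
1 0.07 (np.float64(268.34447113669245), np.float64(163.1649960154108))
-1 0.055 (np.float64(391.2026659090582), np.float64(163.15514732677636))
-1 0.07 (np.float64(395.45685651654344), np.float64(164.2426897444993))
[[150 150 150 149 152 150 149 149 150 151 150 151 150 150 150]
 [149 150 140 141 139 140 140 150 151 150 150 150 150 150 152]
 [167 163 163 146 148 147 146 147 145 142 142 144 146 147 156]
 [229 229 229 228 228 228 228 228 229 228 229 228 228 229 228]
 [231 231 231 232 231 231 227 158 135 122 
[... 897 characters left out ...]
9 229]
 [232 231 232 218 217 172 171 198 220 231 232 232 233 232 233]
 [231 232 163 122 112 133 141 147 144 176 231 233 232 232 233]
 [230 230 161 106 128 142 143 175 169 153 216 230 230 231 231]
 [230 230 153 114 130 146 130 234 235 175 180 231 231 232 231]
 [216 216 158 103 127 143 121 135 138 122 118 140 141 141 141]
 [133 132 131 102  98 103 102 120 122 105 131 131 134 139 138]
 [157 156 156 156 155 158 143 157 143 146 157 142 156 156 157]
 [174 176 173 175 173 173 174 174 174 175 175 175 175 175 172]
 [175 174 173 175 174 175 175 176 174 175 173 175 173 175 176]
 [174 174 175 174 174 174 175 175 174 174 174 174 176 177 175]
 [175 175 174 174 174 175 176 174 176 175 174 175 176 175 177]]
```

```bash
python3 -m creep '[[[-4,-5.5,-3,0.3,0,-0.5],[0,0,0,0,0,0],[0,0,0,0,0,0]]]'; sed -i 's/\[.4331,-.3126,.107\]/[.4335,-.3132,.107]/' bar.py; python3 bar.py
```

```text
time: 9.98
tool_pos: [0.4115, -0.3149, 0.3107]
tool_rot: [3.137, -0.143, 0.062]
contact_force: [-0.2, 0.1, -3.7]
opening: 0.0392
ST [ 0.4115 -0.3149  0.3107] [ 3.1375 -0.143   0.0615] [-0.1715  0.0951 -3.7363] [-0.0096  0.1922  0.0204] 0.039195053430230185 9.9833
bar [ 0.4352 -0.3141  0.1393] to hatch mm [ -1.6639   0.916  -32.3353] yaw 3.4903773290973623 toolz [ 0.1425  0.0046 -0.9898]
```

```bash
python3 -m creep '[[[-2,1,-6,0,0.3,0],[0,0,-5,0,0,0],[0,0,0,0,0,0]]]'; python3 bar.py; python3 -m creep '[[[0,0,0,0,0,0]]]';python3 bar.py
python3 - <<'E'
from h import *
a=viewer.read_camera('side');b=viewer.read_camera('wrist')
np.save('pics/Tr.npy',T());cv2.imwrite('pics/r_w.png',b);cv2.imwrite('pics/r_s.png',a)
g=cv2.cvtColor(b,cv2.COLOR_BGR2GRAY)
m,P=cam('wrist');yaw=np.radians(3.4);c=np.array([.4335,-.3132,0]);n=np.array([np.cos(yaw),np.sin(yaw),0]);l=np.array([-np.sin(yaw),np.cos(yaw),0])
for s in(1,-1):
    u,v=map(int,proj(m,P,c+.052*n+s*.045*l+[0,0,.07]));print(u,v,g[v-14:v+16:2,u-14:u+16:2])
E
```

```text
time: 10.23
tool_pos: [0.4093, -0.3143, 0.3006]
tool_rot: [3.135, -0.14, 0.061]
contact_force: [-0.6, 0.1, -4.0]
opening: 0.0387
ST [ 0.4093 -0.3143  0.3006] [ 3.1348 -0.1396  0.0611] [-0.6273  0.1272 -4.0291] [0.0287 0.1693 0.026 ] 0.03870313138277956 10.2333
bar [ 0.4324 -0.3141  0.1291] to hatch mm [  1.0548   0.8936 -22.1012] yaw 3.447775476023615 toolz [ 0.1393  0.0017 -0.9903]
time: 10.32
tool_pos: [0.4092, -0.3143, 0.3003]
tool_rot: [3.135, -0.139, 0.061]
contact_force: [0.5, -0.9, -3.5]
opening: 0.0387
ST [ 0.4092 -0.3143  0.3003] [ 3.1351 -0.1393  0.0609] [ 0.545  -0.9246 -3.5393] [-0.0381  0.1638  0.0222] 0.03868556609030835 10.3167
bar [ 0.4323 -0.314   0.1289] to hatch mm [  1.2055   0.8172 -21.8867] yaw 3.4395028991417376 toolz [ 0.139   0.0019 -0.9903]
257 155 [[149 150 151 150 150 150 150 150 150 151 151 149 150 149 151]
 [149 151 150 150 150 150 151 151 151 151 151 152 150 151 150]
 [150 150 150 140 142 139 140 148 151 152 153 153 150 151 150]
 [212 211 212 212 211 215 215 215 214 216 214 214 215 214 214]
 [229 229 229 229 229 229 229 160 210 214 213 216 230 229 229]

[... 884 characters left out ...]
3 212]
 [232 233 232 232 224 217 220 227 232 233 233 233 233 232 233]
 [232 232 159 128 120 137 141 145 158 220 232 232 231 232 232]
 [230 231 131 117 136 138 156 162 159 145 229 231 232 232 233]
 [232 231 108 122 137 130 165 235 220 159 220 231 231 231 232]
 [231 231 107 123 138 145 234 237 240 167 192 232 232 231 232]
 [228 228 117 115 132 125 189 234 231 154 225 229 231 230 230]
 [230 229 180 138 121 134 147 153 149 160 229 230 232 231 230]
 [225 225 225 225 141 127 141 148 171 224 226 226 225 225 225]
 [229 229 228 229 229 159 210 217 216 215 216 216 216 216 216]
 [211 216 216 217 218 156 141 142 141 145 142 142 142 144 143]
 [123 124 124 124 124 124 125 127 125 124 123 123 125 123 123]]
```

```bash
python3 -m creep '[[[0.5,0.8,-4,0.3,0,0],[0,0,-4,0,0,0],[0,0,0,0,0,0]]]'; python3 bar.py; python3 -m creep '[[[0,0,-3,0,0,0],[0,0,-2,0,0,0],[0,0,0,0,0,0]]]';python3 bar.py
```

```text
time: 10.67
tool_pos: [0.41, -0.3135, 0.292]
tool_rot: [3.14, -0.14, 0.06]
contact_force: [-0.4, -0.7, -3.4]
opening: 0.0389
ST [ 0.41   -0.3135  0.292 ] [ 3.1404 -0.1402  0.0604] [-0.4284 -0.74   -3.3649] [-0.0231  0.1513  0.0654] 0.03892166260501708 10.6667
bar [ 0.4331 -0.3123  0.1205] to hatch mm [  0.3634  -0.9384 -13.5104] yaw 3.449996957562605 toolz [ 0.1395  0.0072 -0.9902]
time: 10.92
tool_pos: [0.41, -0.3134, 0.2861]
tool_rot: [3.141, -0.14, 0.06]
contact_force: [0.1, 0.3, -4.1]
opening: 0.039
ST [ 0.41   -0.3134  0.2861] [ 3.1409 -0.1398  0.0603] [ 0.1289  0.3335 -4.0654] [ 0.0008  0.1589 -0.0441] 0.038979323422454866 10.9167
bar [ 0.4331 -0.3122  0.1146] to hatch mm [ 0.4092 -1.0474 -7.605 ] yaw 3.4503077966145637 toolz [ 0.1392  0.0077 -0.9902]
```

```bash
python3 -m creep '[[[0,-0.8,-3,0,0,0],[0,0,-2,0,0,0],[0,0,0,0,0,0]]]'; python3 bar.py; python3 -m creep '[[[0,0,-2,0,0,0],[0,0,0,0,0,0]]]';python3 bar.py
```

```text
time: 11.17
tool_pos: [0.4092, -0.3146, 0.2828]
tool_rot: [3.14, -0.139, 0.061]
contact_force: [1.5, 1.0, -0.5]
opening: 0.0388
ST [ 0.4092 -0.3146  0.2828] [ 3.1396 -0.1388  0.0615] [ 1.4974  0.9512 -0.4537] [ 0.2092 -0.224   0.0215] 0.03877829927454643 11.1667
bar [ 0.4321 -0.3135  0.1113] to hatch mm [ 1.4132  0.2937 -4.2971] yaw 3.5052335731129314 toolz [ 0.1382  0.0065 -0.9904]
time: 11.33
tool_pos: [0.4088, -0.3148, 0.2826]
tool_rot: [3.138, -0.14, 0.062]
contact_force: [1.0, 0.9, -0.7]
opening: 0.0386
ST [ 0.4088 -0.3148  0.2826] [ 3.138  -0.1397  0.0618] [ 0.9575  0.943  -0.6877] [ 0.3376 -0.2587  0.0653] 0.038588465822007756 11.3333
bar [ 0.4319 -0.314   0.1111] to hatch mm [ 1.5926  0.794  -4.1078] yaw 3.5102583663970615 toolz [ 0.1392  0.005  -0.9902]
```

```bash
python3 -m creep '[[[0.5,0.5,0,0.2,0,0],[0,0,0,0,0,0]]]' 1 15;python3 bar.py; python3 -m creep '[[[0,0,-2,0,0,0],[0,0,0,0,0,0]]]';python3 bar.py
```

```text
time: 11.5
tool_pos: [0.4093, -0.3149, 0.2831]
tool_rot: [3.139, -0.141, 0.061]
contact_force: [-1.2, 1.6, -0.8]
opening: 0.0398
ST [ 0.4093 -0.3149  0.2831] [ 3.1394 -0.1406  0.0613] [-1.1999  1.5711 -0.8011] [-0.003   0.5581 -0.1167] 0.039752950630417346 11.5
bar [ 0.4325 -0.3138  0.1116] to hatch mm [ 1.0079  0.6245 -4.6269] yaw 3.4966231308898115 toolz [ 0.14    0.0064 -0.9901]
time: 11.67
tool_pos: [0.4088, -0.3147, 0.2815]
tool_rot: [3.14, -0.139, 0.062]
contact_force: [0.3, 0.1, -1.8]
opening: 0.0396
ST [ 0.4088 -0.3147  0.2815] [ 3.14   -0.1393  0.062 ] [ 0.2868  0.1356 -1.8152] [-0.0193  0.1417 -0.0276] 0.03957668637534316 11.6667
bar [ 0.4318 -0.3136  0.1101] to hatch mm [ 1.711   0.3501 -3.0583] yaw 3.540689480021301 toolz [ 0.1387  0.007  -0.9903]
```

```bash
python3 -m creep '[[[1,0.3,-2.5,0,0,0],[0,0,0,0,0,0]]]';python3 bar.py; python3 -m creep '[[[0,0,-2.5,0,0,0],[0,0,0,0,0,0]]]';python3 bar.py
python3 - <<'E'
from h import *
a=viewer.read_camera('side');cv2.imwrite('pics/u_s.png',a);b=viewer.read_camera('wrist');cv2.imwrite('pics/u_w.png',b);np.save('pics/Tu.npy',T())
g=cv2.cvtColor(b,cv2.COLOR_BGR2GRAY)
for u in(205,240,300,325,430,445):print(u,g[140:185,u])
E
```

```text
time: 11.83
tool_pos: [0.4098, -0.3145, 0.2804]
tool_rot: [3.139, -0.14, 0.063]
contact_force: [-0.1, 0.1, -3.2]
opening: 0.0399
ST [ 0.4098 -0.3145  0.2804] [ 3.1389 -0.1401  0.0626] [-0.0739  0.0662 -3.2066] [ 0.0348  0.2313 -0.0255] 0.03989148589884266 11.8333
bar [ 0.4329 -0.3135  0.1089] to hatch mm [ 0.5725  0.2784 -1.9252] yaw 3.5647063056048696 toolz [ 0.1395  0.0061 -0.9902]
time: 12.0
tool_pos: [0.4101, -0.3144, 0.2792]
tool_rot: [3.138, -0.142, 0.063]
contact_force: [-0.0, 0.4, -3.1]
opening: 0.0392
ST [ 0.4101 -0.3144  0.2792] [ 3.1379 -0.1419  0.0629] [-0.0188  0.4041 -3.1432] [-0.0571  0.3136 -0.0004] 0.03918140570588453 12.0
bar [ 0.4336 -0.3136  0.1078] to hatch mm [-0.096   0.3807 -0.7677] yaw 3.5747030756973435 toolz [ 0.1414  0.0052 -0.9899]
205 [146 147 146 147 146 148 146 146 183 220 222 223 226 228 227 226 228 227
 228 226 225 223 224 225 225 225 209  98  82 117 152 167 173 173 173 172
 171 173 172 171 172 173 172 173 171]
240 [147 148 148 149 150 149 148 146 174 211 224 224 227 228 227 226 226 227
 228 227 224 223 223 223 223 224 214 154  86 126 153 168 175 174 176 175
 175 175 174 174 175 174 175 175 175]
300 [149 149 149 147 148 147 150 149 173 199 224 227 228 228 226 226 225 225
 226 226 225 224 224 223 223 223 207 114  83 116 155 167 174 174 174 173
 173 173 172 174 172 173 174 173 174]
325 [148 150 149 149 148 148 147 140 144 197 225 227 228 227 227 226 225 226
 225 227 224 224 223 222 223 223 217 179  85 116 151 167 173 174 175 174
 175 173 174 174 175 174 174 174 173]
430 [148 149 148 149 145 149 147 145 154 192 227 228 229 229 228 229 228 228
 228 228 228 228 227 226 228 228 223 204  99 102 141 164 171 172 172 172
 173 172 172 171 172 172 171 171 171]
445 [146 147 147 146 145 147 145 147 152 187 226 227 228 227 229 229 229 228
 228 228 229 228 228 226 227 228 224 208 113  93 139 160 169 169 170 172
 171 170 170 171 170 172 170 169 170]
```

```bash
python3 -m creep '[[[0,0,-2.5,0,0,0],[0,0,0,0,0,0]]]';python3 bar.py;  python3 -m creep '[[[0,0,-2.5,0,0,0],[0,0,0,0,0,0]]]';python3 bar.py
```

```text
time: 12.27
tool_pos: [0.4104, -0.3143, 0.2778]
tool_rot: [3.138, -0.143, 0.063]
contact_force: [-1.3, 0.3, -3.7]
opening: 0.0396
ST [ 0.4104 -0.3143  0.2778] [ 3.1376 -0.1431  0.0631] [-1.3252  0.2948 -3.7403] [-0.0419  0.2579  0.035 ] 0.039613357540999136 12.2667
bar [ 0.4341 -0.3135  0.1064] to hatch mm [-0.578   0.3094  0.5786] yaw 3.585139250262874 toolz [ 0.1426  0.005  -0.9898]
time: 12.43
tool_pos: [0.4107, -0.3142, 0.2764]
tool_rot: [3.137, -0.144, 0.063]
contact_force: [0.7, 0.0, -3.4]
opening: 0.0394
ST [ 0.4107 -0.3142  0.2764] [ 3.137  -0.1444  0.0634] [ 0.7416  0.039  -3.4342] [ 0.0225  0.2821 -0.0247] 0.03944902749835626 12.4333
bar [ 0.4346 -0.3135  0.105 ] to hatch mm [-1.0782  0.3028  1.9542] yaw 3.5966583257640137 toolz [ 0.1439  0.0045 -0.9896]
```

```bash
python3 -m creep '[[[-0.5,0,-3,0,0,0],[0,0,0,0,0,0]]]';python3 bar.py;  python3 -m creep '[[[0,0,-3,0,0,0],[0,0,0,0,0,0]]]';python3 bar.py
```

```text
time: 12.6
tool_pos: [0.4106, -0.3141, 0.2746]
tool_rot: [3.136, -0.147, 0.063]
contact_force: [-0.9, -0.3, -3.7]
opening: 0.0397
ST [ 0.4106 -0.3141  0.2746] [ 3.1362 -0.1466  0.0635] [-0.9008 -0.321  -3.6702] [-0.0339  0.3625 -0.0255] 0.039692989963220925 12.6
bar [ 0.4349 -0.3135  0.1033] to hatch mm [-1.4079  0.2854  3.6914] yaw 3.590591482152597 toolz [ 0.1461  0.0039 -0.9893]
time: 12.77
tool_pos: [0.4109, -0.314, 0.2726]
tool_rot: [3.136, -0.148, 0.064]
contact_force: [-0.6, 0.4, -4.1]
opening: 0.0396
ST [ 0.4109 -0.314   0.2726] [ 3.1356 -0.1482  0.0635] [-0.5913  0.3783 -4.0723] [ 0.0172  0.2984 -0.0748] 0.03958885451166142 12.7667
bar [ 0.4355 -0.3135  0.1014] to hatch mm [-1.9795  0.2551  5.6049] yaw 3.5879179298992168 toolz [ 0.1478  0.0034 -0.989 ]
```

Run:
```python
from h import *
np.set_printoptions(precision=4,suppress=True)
a=viewer.read_camera('side');cv2.imwrite('pics/v_s.png',a);b=viewer.read_camera('wrist');cv2.imwrite('pics/v_w.png',b);np.save('pics/Tv.npy',T())
for n in('p','q','u','v'):
    g=cv2.GaussianBlur(cv2.cvtColor(cv2.imread(f'pics/{n}_w.png'),cv2.COLOR_BGR2GRAY),(3,3),0).astype(float)
    for v in(176,184,196,206,214):
        d=np.abs(np.diff(g[v]));print(n,v,185+np.argmax(d[185:215]),d[185:215].max(),440+np.argmax(d[440:475]),d[440:475].max(),end=' | ')
    print()
g=cv2.cvtColor(b,cv2.COLOR_BGR2GRAY)
for u in(240,300,325,430):print(u,g[140:185,u])
C=np.zeros((600,800,3),np.uint8);C[:,:400]=cv2.resize(a[200:350,275:375],(400,600),interpolation=2);C[:260,402:]=cv2.resize(b[80:290,160:480],(398,260));cv2.imwrite('pics/v.png',C)
```

```text
p 176 196 20.0 455 24.0 | p 184 197 20.0 455 22.0 | p 196 197 23.0 454 20.0 | p 206 197 17.0 454 21.0 | p 214 198 19.0 454 17.0 | 
q 176 200 9.0 462 45.0 | q 184 197 18.0 467 40.0 | q 196 197 17.0 455 31.0 | q 206 197 16.0 454 41.0 | q 214 190 20.0 454 12.0 | 
u 176 193 23.0 472 68.0 | u 184 194 22.0 472 45.0 | u 196 185 38.0 457 33.0 | u 206 199 11.0 456 55.0 | u 214 195 14.0 456 57.0 | 
v 176 189 24.0 462 29.0 | v 184 189 25.0 462 28.0 | v 196 190 13.0 461 30.0 | v 206 192 22.0 460 52.0 | v 214 198 34.0 460 56.0 | 
240 [148 149 148 149 148 148 148 150 149 150 149 159 181 224 224 225 227 228
 226 227 227 228 228 226 223 223 223 225 224 224 213 146  80 113 145 163
 174 174 174 175 173 175 174 175 175]
300 [150 149 150 150 149 149 151 150 149 150 150 145 164 223 226 227 228 229
 226 225 226 226 227 226 225 224 223 223 224 223 207 113  82 109 140 165
 173 174 174 174 174 172 173 173 173]
325 [149 149 148 149 147 150 150 149 150 148 140 111 166 222 225 228 229 228
 227 227 226 226 227 227 226 225 223 223 223 224 217 178  85 109 136 162
 171 173 174 173 173 174 174 174 174]
430 [147 148 147 147 147 148 148 146 147 148 147 145 175 212 227 227 228 228
 228 229 228 228 228 228 228 228 227 227 228 227 223 204  83 103 128 160
 168 172 171 170 171 173 172 172 171]
```

View pics/v.png

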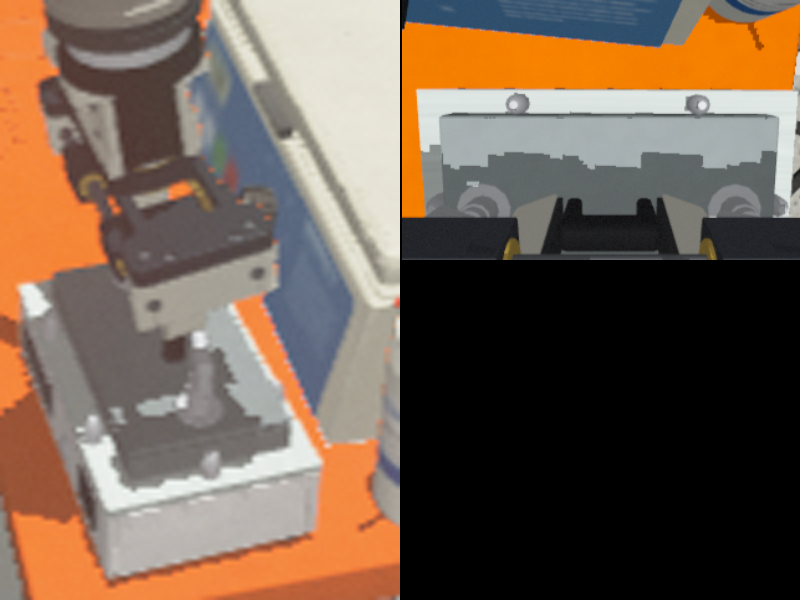

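The last picture shows the cover down between the posts, with the far posts just clear of its edge and the near-end post at crop (210,462) beyond it. I'll release and check the force.

```bash
python3 -m creep '[[[0,0,0,0,0,0],[0,0,0,0,0,0],[0,0,0,0,0,0]]]' 0.04;python3 bar.py
python3 - <<'E'
from h import *
b=viewer.read_camera('wrist');cv2.imwrite('pics/x_w.png',b);np.save('pics/Tx.npy',T())
g=cv2.GaussianBlur(cv2.cvtColor(b,cv2.COLOR_BGR2GRAY),(3,3),0).astype(float)
for v in(176,184,196,206,214):
    d=np.abs(np.diff(g[v]));print(v,180+np.argmax(d[180:215]),440+np.argmax(d[440:475]),end=' | ')
for u in(240,300,430):print(u,g[140:185,u])
E
```

```text
time: 13.12
tool_pos: [0.4113, -0.3144, 0.2717]
tool_rot: [3.136, -0.149, 0.063]
contact_force: [-0.6, 0.3, -0.8]
opening: 0.0439
ST [ 0.4113 -0.3144  0.2717] [ 3.1355 -0.1485  0.0631] [-0.6234  0.2997 -0.8449] [ 0.0649  0.1123 -0.0273] 0.04391438434856717 13.1167
bar [ 0.436  -0.3139  0.1004] to hatch mm [-2.4574  0.6691  6.5706] yaw 3.564088441877839 toolz [ 0.1481  0.0033 -0.989 ]
176 188 462 | 184 188 462 | 196 189 461 | 206 190 460 | 214 190 460 | 240 [148. 149. 149. 149. 149. 149. 149. 150. 150. 150. 149. 147. 156. 184.
 213. 225. 226. 227. 227. 227. 227. 227. 227. 227. 226. 225. 224. 224.
 225. 225. 222. 200. 147. 104. 110. 138. 160. 171. 174. 174. 174. 175.
 175. 175. 175.]
300 [150. 149. 150. 150. 150. 150. 150. 150. 150. 150. 150. 153. 163. 187.
 214. 226. 227. 228. 227. 227. 226. 226. 226. 226. 226. 225. 224. 224.
 224. 224. 219. 188. 129.  97. 109. 137. 159. 171. 174. 175. 174. 173.
 173. 174. 174.]
430 [148. 148. 148. 148. 148. 148. 148. 148. 147. 147. 147. 146. 151. 172.
 204. 223. 228. 228. 229. 229. 230. 229. 229. 229. 229. 229. 228. 227.
 227. 228. 227. 220. 179. 119. 105. 130. 155. 168. 172. 173. 172. 172.
 172. 172. 172.]
```

Run:
```python
from h import *
np.set_printoptions(precision=4,suppress=True)
m=viewer.camera_model('wrist');P=np.load('pics/Tx.npy')@np.array(m['mount'])
yaw=np.radians(3.43);n=np.array([np.cos(yaw),np.sin(yaw),0]);l=np.array([-np.sin(yaw),np.cos(yaw),0]);c=np.array([.4335,-.3132,0])
for z in(.075,.080,.085):
    for v,L,Rr in((176,188.5,462.5),(206,190.5,460.5)):
        a=onz(m,P,L,v,z);b=onz(m,P,Rr,v,z);print(z,v,np.linalg.norm(a-b),((a+b)/2-c)@l)
for z in(.055,.06,.075):
    for u,v in((240,172),(300,172),(430,172.3)):print(z,(onz(m,P,u,v,z)-c)@n)
```

```text
0.075 176 0.15864888362463833 -0.000514684289778907
0.075 206 0.15853931538637708 -0.0005384756207025121
0.08 176 0.15445538454719757 -0.0004935143484431844
0.08 206 0.1543487124800001 -0.0005166768131434819
0.085 176 0.1502618854697568 -0.00047234440710756904
0.085 206 0.1501581095736232 -0.000494878005584507
0.055 0.04579614764214382
0.055 0.045851342454204184
0.055 0.045779464042987585
0.06 0.04614383114531725
0.06 0.04619770652063402
0.06 0.04612754636903802
0.075 0.04718688165483746
0.075 0.04723679871992341
0.075 0.047171793347189274
```

The cover is seated: face at z≈0.074, flat, and within about 1 mm of centre. I'll raise, level the tool, and turn it over the +y wing. Jaws go roughly across the cover, biased clockwise so that closing them aligns the wing.

```bash
python3 -m creep '[[[0,0,20,0,0,0],[0,0,30,0,0,0],[0,0,35,0,0,0],[10,5,0,-0.2,4.2,0],[10,5,0,-0.2,4.2,0]]]';python3 bar.py
python3 -m creep '[[[0,10,0,0,0,7],[0,10,0,0,0,7],[0,10,0,0,0,7],[0,10,0,0,0,7],[0,10,0,0,0,7]]]' -0.3 20;python3 -m creep '[[[0,0,0,0,0,7],[0,0,0,0,0,7],[0,0,0,0,0,7],[0,0,0,0,0,7],[0,0,0,0,0,7]]]';python3 -m creep '[[[0,0,0,0,0,7],[0,0,0,0,0,0],[0,0,0,0,0,0]]]'
cat > wing.py <<'E'
from h import *
np.set_printoptions(precision=4,suppress=True)
exec(open('st.py').read())
Tt=T();t=(Tt@[0,0,.178,1])[:3]
yaw=np.degrees(np.arctan2(Tt[0,1],-Tt[1,1]))
for n,w in(('W+',[.4307,-.2538,.094]),('W-',[.4379,-.3736,.094])):print(n,'tip to wing mm',1e3*(np.array(w)-t))
print('yaw',yaw,'to 93.4:',93.4-yaw,'toolz',Tt[:3,2],'level rotvec deg',np.degrees(np.cross(Tt[:3,2],[0,0,-1])),'q6',robot.observe()['qpos'][5])
E
python3 wing.py
```

```text
time: 13.58
tool_pos: [0.4297, -0.3048, 0.3585]
tool_rot: [3.141, 0.004, 0.057]
contact_force: [0.1, -0.1, -1.6]
opening: 0.044
ST [ 0.4297 -0.3048  0.3585] [3.1406 0.0039 0.0568] [ 0.1296 -0.1123 -1.6244] [0.0561 0.0215 0.0215] 0.0440414139531868 13.5833
bar [ 0.428  -0.305   0.1855] to hatch mm [  5.5171  -8.1619 -78.5386] yaw 3.2556461919803947 toolz [-0.0039 -0.0012 -1.    ]
time: 14.0
tool_pos: [0.4325, -0.2541, 0.3596]
tool_rot: [3.136, 0.005, 0.68]
contact_force: [-0.8, 0.6, 0.1]
opening: 0.0595
time: 14.42
tool_pos: [0.433, -0.2516, 0.359]
tool_rot: [3.136, 0.004, 1.305]
contact_force: [-0.8, -0.1, -0.2]
opening: 0.0598
time: 14.67
tool_pos: [0.4333, -0.2516, 0.3586]
tool_rot: [3.136, 0.004, 1.431]
contact_force: [-0.7, -0.6, 0.2]
opening: 0.0594
ST [ 0.4333 -0.2516  0.3586] [3.1356 0.0038 1.4315] [-0.6986 -0.6164  0.2376] [-0.0432 -0.1364 -0.0063] 0.0594132389151938 14.6667
W+ tip to wing mm [ -3.5166  -1.4062 -86.6239]
W- tip to wing mm [   3.6834 -121.2062  -86.6239]
yaw 82.0192328161582 to 93.4: 11.380767183841812 toolz [ 0.0054 -0.0046 -1.    ] level rotvec deg [0.2644 0.3104 0.    ] q6 -0.5397280631972758
```

```bash
python3 -m creep '[[[-2.5,-2,-20,0.25,0.3,0],[0,0,-25,0,0,0],[0,0,-20,0,0,0],[0,0,0,0,0,0]]]';python3 wing.py
```

```text
time: 15.0
tool_pos: [0.4311, -0.2539, 0.2931]
tool_rot: [3.136, 0.003, 1.416]
contact_force: [-0.3, 0.6, 0.6]
opening: 0.0598
ST [ 0.4311 -0.2539  0.2931] [3.1363 0.003  1.416 ] [-0.2539  0.6438  0.602 ] [ 0.021  -0.0374 -0.0015] 0.059833780968649046 15.0
W+ tip to wing mm [ -1.2635   0.8065 -21.1307]
W- tip to wing mm [   5.9365 -118.9935  -21.1307]
yaw 81.1304624473955 to 93.4: 12.269537552604504 toolz [ 0.0048 -0.0038 -1.    ] level rotvec deg [0.215  0.2753 0.    ] q6 -0.5309394057954839
```

```bash
python3 -m creep '[[[-1,0.5,-11,0,0,0],[0,0,-10,0,0,0],[0,0,0,0,0,0]]]';python3 wing.py; python3 -m creep '[[[0,0,0,0,0,0],[0,0,0,0,0,0],[0,0,0,0,0,0],[0,0,0,0,0,0],[0,0,0,0,0,0]]]' 1 25; python3 wing.py
```

```text
time: 15.25
tool_pos: [0.4306, -0.2538, 0.2723]
tool_rot: [3.136, 0.003, 1.408]
contact_force: [-0.4, -0.9, 0.6]
opening: 0.0599
ST [ 0.4306 -0.2538  0.2723] [3.1358 0.0031 1.4085] [-0.4071 -0.9499  0.6437] [-0.0482 -0.0787  0.033 ] 0.05986579978920921 15.25
W+ tip to wing mm [-0.785   0.7202 -0.3106]
W- tip to wing mm [   6.415  -119.0798   -0.3106]
yaw 80.69959223696901 to 93.4: 12.700407763030995 toolz [ 0.0052 -0.004  -1.    ] level rotvec deg [0.227  0.2976 0.    ] q6 -0.5240295957651697
time: 15.67
tool_pos: [0.4316, -0.2545, 0.2755]
tool_rot: [3.131, 0.006, 1.406]
contact_force: [0.4, -1.0, 0.1]
opening: 0.0309
ST [ 0.4316 -0.2545  0.2755] [3.1315 0.0055 1.4056] [ 0.368  -0.9948  0.0634] [-0.0508 -0.1108  0.0084] 0.030919559095574214 15.6667
W+ tip to wing mm [-2.528   1.9825 -3.5342]
W- tip to wing mm [   4.672  -117.8175   -3.5342]
yaw 80.54042154877037 to 93.4: 12.859578451229638 toolz [ 0.0091 -0.0071 -0.9999] level rotvec deg [0.4071 0.5205 0.    ] q6 -0.5210170445941289
```

```bash
python3 -m creep '[[[0,0,0,0,0,0],[0,0,0,0,0,0],[0,0,0,0,0,0],[0,0,0,0,0,0]]]' 1 25; python3 wing.py
```

```text
time: 16.0
tool_pos: [0.4303, -0.2544, 0.2761]
tool_rot: [3.136, 0.006, 1.406]
contact_force: [-3.5, -0.9, 2.4]
opening: 0.0089
ST [ 0.4303 -0.2544  0.2761] [3.1358 0.0058 1.4065] [-3.5046 -0.873   2.4434] [-0.2018  0.5734 -0.0164] 0.008862492298460006 16.0
W+ tip to wing mm [-0.4432  1.749  -4.0856]
W- tip to wing mm [   6.7568 -118.051    -4.0856]
yaw 80.58630882187032 to 93.4: 12.813691178129687 toolz [ 0.0048 -0.0067 -1.    ] level rotvec deg [0.3835 0.2734 0.    ] q6 -0.5207661790004441
```

```bash
python3 -m creep '[[[-0.5,0,0,0.2,0.2,6],[0,0,0,0,0,6.5],[0,0,0,0,0,0]]]' 1 45; python3 wing.py;python3 -m creep '[[[0,0,-4,0,0,0],[0,0,-4,0,0,0],[0,0,-3,0,0,0],[0,0,-2,0,0,0]]]'; python3 wing.py
```

```text
time: 16.25
tool_pos: [0.4295, -0.2547, 0.2762]
tool_rot: [3.14, 0.003, 1.632]
contact_force: [0.2, 0.1, -0.6]
opening: 0.0085
ST [ 0.4295 -0.2547  0.2762] [3.1395 0.0031 1.6323] [ 0.1511  0.1064 -0.6357] [-0.0207 -0.0619  0.0125] 0.008468888783131732 16.25
W+ tip to wing mm [ 0.7836  1.3903 -4.2428]
W- tip to wing mm [   7.9836 -118.4097   -4.2428]
yaw 93.5223557152795 to 93.4: -0.12235571527949674 toolz [ 0.0022 -0.003  -1.    ] level rotvec deg [0.1724 0.1284 0.    ] q6 -0.7493221810394525
time: 16.58
tool_pos: [0.4294, -0.2545, 0.2638]
tool_rot: [3.139, 0.004, 1.621]
contact_force: [-3.1, 0.7, 8.2]
opening: 0.0087
ST [ 0.4294 -0.2545  0.2638] [3.1387 0.0041 1.6212] [-3.0583  0.7324  8.1976] [0.2145 0.2716 0.022 ] 0.008682274584421765 16.5833
W+ tip to wing mm [0.7047 1.4357 8.2086]
W- tip to wing mm [   7.9047 -118.3643    8.2086]
yaw 92.88640291205868 to 93.4: 0.5135970879413208 toolz [ 0.0031 -0.0039 -1.    ] level rotvec deg [0.2259 0.1784 0.    ] q6 -0.7379014712112852
```

```bash
python3 -m creep '[[[0,0,-1.2,0,0,0],[0,0,-0.5,0,0,-6],[0,0,-0.5,0,0,-7],[0,0,-0.4,0,0,-7],[0,0,-0.4,0,0,-7]]]'; python3 wing.py
```

```text
time: 17.0
tool_pos: [0.4288, -0.2542, 0.2621]
tool_rot: [3.14, 0.005, 1.131]
contact_force: [-3.7, 2.2, 9.2]
opening: 0.0084
ST [ 0.4288 -0.2542  0.2621] [3.1397 0.0049 1.1306] [-3.7121  2.1531  9.1756] [ 0.244   0.5591 -0.0097] 0.008410326376228523 17.0
W+ tip to wing mm [1.932  1.3011 9.8857]
W- tip to wing mm [   9.132  -118.4989    9.8857]
yaw 64.77904993155808 to 93.4: 28.62095006844193 toolz [-0.0004 -0.0053 -1.    ] level rotvec deg [ 0.3021 -0.0236  0.    ] q6 -0.24395641092872938
```

```bash
python3 -m creep '[[[0,0,-0.4,0,0,-7],[0,0,-0.4,0,0,-7],[0,0,-0.3,0,0,-7],[0,0,-0.3,0,0,-7],[0,0,-0.3,0,0,-7]]]'; python3 wing.py;  python3 -m creep '[[[0,0,-0.3,0,0,-7],[0,0,-0.3,0,0,-7],[0,0,-0.3,0,0,-7],[0,0,-0.3,0,0,-5],[0,0,0,0,0,0]]]'; python3 wing.py
```

```text
time: 17.42
tool_pos: [0.4282, -0.2534, 0.2621]
tool_rot: [3.14, 0.006, 0.505]
contact_force: [-2.5, 1.0, 7.7]
opening: 0.009
ST [ 0.4282 -0.2534  0.2621] [3.1402 0.0056 0.5055] [-2.5293  0.9881  7.7213] [0.3168 0.4604 0.0256] 0.009037422258387275 17.4167
W+ tip to wing mm [3.2863 0.2819 9.8503]
W- tip to wing mm [  10.4863 -119.5181    9.8503]
yaw 28.963022503483963 to 93.4: 64.43697749651605 toolz [-0.0042 -0.0039 -1.    ] level rotvec deg [ 0.2258 -0.2401  0.    ] q6 0.3829737590826446
time: 17.83
tool_pos: [0.4282, -0.2526, 0.2626]
tool_rot: [3.139, 0.004, 0.027]
contact_force: [-1.6, 0.6, 6.3]
opening: 0.0089
ST [ 0.4282 -0.2526  0.2626] [3.1392 0.0041 0.027 ] [-1.5513  0.5787  6.3111] [0.2204 0.2243 0.2591] 0.00892821859129514 17.8333
W+ tip to wing mm [ 3.1594 -0.7195  9.3937]
W- tip to wing mm [  10.3594 -120.5195    9.3937]
yaw 1.5467126712155717 to 93.4: 91.85328732878443 toolz [-0.004  -0.0025 -1.    ] level rotvec deg [ 0.1432 -0.2283  0.    ] q6 0.8614000142334598
```

Stud at its stop with turn torque felt. Releasing and going to the other stud.

```bash
python3 -m creep '[[[0,0,1,0,0,0.5],[0,0,0,0,0,0],[0,0,0,0,0,0]]]' 0.45 20; python3 -m creep '[[[0,0,20,0,0,0],[0,0,25,0,0,0],[0,0,20,0,0,0],[2,-25,0,0,0,7],[2,-25,0,0,0,7]]]'; python3 -m creep '[[[2,-25,0,0,0,7],[2,-25,0,0,0,7],[2,-20,0,0,0,7],[0,0,0,0,0,7],[0,0,0,0,0,7]]]' -0.1 25; python3 -m creep '[[[0,0,0,0,0,7],[0,0,0,0,0,7],[0,0,0,0,0,7],[0,0,0,0,0,7],[0,0,0,0,0,7]]]';python3 wing.py
```

```text
time: 18.08
tool_pos: [0.4286, -0.2525, 0.2631]
tool_rot: [3.139, 0.003, 0.03]
contact_force: [-0.3, 0.6, -0.2]
opening: 0.0229
time: 18.5
tool_pos: [0.4321, -0.2997, 0.3283]
tool_rot: [-3.139, 0.009, 0.278]
contact_force: [-0.4, -0.2, 0.7]
opening: 0.0251
time: 18.92
tool_pos: [0.4382, -0.3773, 0.3272]
tool_rot: [3.141, 0.009, 0.9]
contact_force: [-0.5, 0.3, -0.2]
opening: 0.0495
time: 19.33
tool_pos: [0.4378, -0.379, 0.3236]
tool_rot: [-3.139, 0.007, 1.527]
contact_force: [-0.0, 1.2, 1.0]
opening: 0.0504
ST [ 0.4378 -0.379   0.3236] [-3.1393  0.0068  1.5268] [-0.0314  1.2449  1.0458] [ 0.0201 -0.0545 -0.0039] 0.05042447694641165 19.3333
W+ tip to wing mm [ -6.6652 126.3729 -51.5765]
W- tip to wing mm [  0.5348   6.5729 -51.5765]
yaw 87.48007515657787 to 93.4: 5.919924843422137 toolz [-0.0026 -0.0067 -1.    ] level rotvec deg [ 0.3841 -0.1462  0.    ] q6 -0.7973507451346061
```

```bash
python3 -m creep '[[[0,5.5,-15,0.4,-0.15,-6],[0,0,-18,0,0,0],[0,0,0,0,0,0]]]'; python3 wing.py
```

```text
time: 19.58
tool_pos: [0.4379, -0.3736, 0.2891]
tool_rot: [3.141, 0.0, 1.43]
contact_force: [-0.9, 0.5, -0.4]
opening: 0.0506
ST [ 0.4379 -0.3736  0.2891] [3.1409 0.0001 1.4301] [-0.9425  0.4678 -0.3827] [-0.0145 -0.0234  0.0105] 0.050614053053745986 19.5833
W+ tip to wing mm [ -7.2683 119.8744 -17.0573]
W- tip to wing mm [ -0.0683   0.0744 -17.0573]
yaw 81.93995266304526 to 93.4: 11.460047336954744 toolz [ 0.0007 -0.0002 -1.    ] level rotvec deg [0.0121 0.038  0.    ] q6 -0.6991655345232333
```

```bash
python3 -m creep '[[[0,0,-8,0,0,0],[0,0,-7,0,0,0],[0,0,0,0,0,0]]]'; python3 -m creep '[[[0,0,-0.2,0,0,0],[0,0,-0.2,0,0,0],[0,0,0,0,0,0],[0,0,0,0,0,0],[0,0,0,0,0,0]]]' 1 25;  python3 -m creep '[[[0,0,0,0,0,0],[0,0,0,0,0,0],[0,0,0,0,0,0]]]'; python3 wing.py
```

```text
time: 19.83
tool_pos: [0.438, -0.3739, 0.2729]
tool_rot: [3.141, -0.0, 1.429]
contact_force: [-0.7, 1.4, -0.1]
opening: 0.0505
time: 20.25
tool_pos: [0.4384, -0.3745, 0.2739]
tool_rot: [3.139, 0.001, 1.428]
contact_force: [-0.8, 0.1, 0.4]
opening: 0.0219
time: 20.5
tool_pos: [0.4379, -0.3743, 0.2742]
tool_rot: [3.141, 0.001, 1.429]
contact_force: [0.1, -0.2, -0.1]
opening: 0.0088
ST [ 0.4379 -0.3743  0.2742] [3.1409 0.0013 1.4286] [ 0.0994 -0.2057 -0.1273] [-0.0943 -0.03    0.0154] 0.008786118344525074 20.5
W+ tip to wing mm [ -7.2503 120.7738  -2.2462]
W- tip to wing mm [-0.0503  0.9738 -2.2462]
yaw 81.85397867700168 to 93.4: 11.546021322998328 toolz [ 0.0005 -0.0014 -1.    ] level rotvec deg [0.0824 0.0296 0.    ] q6 -0.6976757794128207
```

Gripped at 8.8 mm. Align, push and turn.

```bash
python3 -m creep '[[[0,0,0,0,0,6],[0,0,0,0,0,6],[0,0,0,0,0,0]]]' 1 45; python3 wing.py|grep -E "ST|yaw";python3 -m creep '[[[0,0,-4,0,0,0],[0,0,-4,0,0,0],[0,0,-3,0,0,0],[0,0,-2,0,0,0],[0,0,-1.2,0,0,0]]]'; python3 wing.py
```

```text
time: 20.75
tool_pos: [0.438, -0.3743, 0.2742]
tool_rot: [3.14, 0.001, 1.645]
contact_force: [-0.0, -0.5, -0.5]
opening: 0.0088
ST [ 0.438  -0.3743  0.2742] [3.1399 0.0015 1.6453] [-0.0073 -0.465  -0.5054] [-0.0579  0.0112 -0.1073] 0.008824181072344343 20.75
yaw 94.26996035495205 to 93.4: -0.8699603549520418 toolz [ 0.0018 -0.0013 -1.    ] level rotvec deg [0.0759 0.1007 0.    ] q6 -0.9150886547825383
time: 21.17
tool_pos: [0.4378, -0.3742, 0.2614]
tool_rot: [3.139, 0.003, 1.632]
contact_force: [-2.3, 2.1, 8.0]
opening: 0.0087
ST [ 0.4378 -0.3742  0.2614] [3.139  0.0029 1.6324] [-2.2715  2.1271  8.0483] [0.383  0.3638 0.0004] 0.00871930269096871 21.1667
W+ tip to wing mm [ -7.6263 120.8857  10.6199]
W- tip to wing mm [-0.4263  1.0857 10.6199]
yaw 93.52913349976801 to 93.4: -0.12913349976800248 toolz [ 0.0028 -0.0028 -1.    ] level rotvec deg [0.1585 0.1608 0.    ] q6 -0.9020464846104232
```

```bash
python3 -m creep '[[[0,0,-0.8,0,0,-7],[0,0,-0.5,0,0,-7],[0,0,-0.5,0,0,-7],[0,0,-0.4,0,0,-7],[0,0,-0.4,0,0,-7]]]'; python3 -m creep '[[[0.3,0,-0.4,0,0,-7],[0,0,-0.4,0,0,-7],[0,0,-0.3,0,0,-7],[0,0,-0.3,0,0,-7],[0,0,-0.3,0,0,-7]]]'; python3 -m creep '[[[0,0,-0.3,0,0,-7],[0,0,-0.3,0,0,-7],[0,0,-0.3,0,0,-7],[0,0,-0.3,0,0,-4],[0,0,0,0,0,0]]]'; python3 wing.py
```

```text
time: 21.58
tool_pos: [0.4372, -0.3737, 0.2605]
tool_rot: [3.14, 0.004, 1.003]
contact_force: [-2.7, 2.4, 7.7]
opening: 0.0084
time: 22.0
tool_pos: [0.437, -0.373, 0.2608]
tool_rot: [3.14, 0.004, 0.378]
contact_force: [-2.4, 2.2, 6.5]
opening: 0.0084
time: 22.42
tool_pos: [0.4368, -0.3723, 0.2616]
tool_rot: [3.138, 0.005, -0.077]
contact_force: [-3.7, 1.3, 6.6]
opening: 0.0091
ST [ 0.4368 -0.3723  0.2616] [ 3.1377  0.0049 -0.0773] [-3.6696  1.2956  6.6473] [0.3025 0.7067 0.9066] 0.009066434953721319 22.4167
W+ tip to wing mm [ -5.148  119.1568  10.3542]
W- tip to wing mm [ 2.052  -0.6432 10.3542]
yaw -4.42871318498361 to 93.4: 97.82871318498361 toolz [-0.0052 -0.0035 -1.    ] level rotvec deg [ 0.2006 -0.2963  0.    ] q6 0.8141913527821631
```

```bash
python3 -m creep '[[[0,0,0,0,0,4],[0,0,1,0,0,2],[0,0,0,0,0,0]]]' 1 12; python3 wing.py|grep -E "ST|yaw"; python3 -m creep '[[[0,0,2,0,0,0],[0,0,2,0,0,0]]]'; python3 wing.py|grep -E "ST|yaw"
```

```text
time: 22.67
tool_pos: [0.4371, -0.372, 0.2621]
tool_rot: [3.137, 0.004, 0.025]
contact_force: [-1.5, 0.1, 5.9]
opening: 0.0092
ST [ 0.4371 -0.372   0.2621] [3.1371 0.0041 0.0253] [-1.531   0.059   5.9153] [0.154  0.313  0.1346] 0.009206828541863712 22.6667
yaw 1.4521999908460228 to 93.4: 91.94780000915398 toolz [-0.004  -0.0046 -1.    ] level rotvec deg [ 0.2639 -0.2309  0.    ] q6 0.71223387138866
time: 22.83
tool_pos: [0.437, -0.3719, 0.2631]
tool_rot: [3.139, 0.006, 0.021]
contact_force: [3.6, -5.0, -15.7]
opening: 0.009
ST [ 0.437  -0.3719  0.2631] [3.1388 0.0058 0.0212] [  3.5646  -5.0048 -15.7198] [-0.7655 -0.5689  0.1889] 0.009037711830037215 22.8333
yaw 1.2170760341366256 to 93.4: 92.18292396586338 toolz [-0.0057 -0.0029 -1.    ] level rotvec deg [ 0.1671 -0.3277  0.    ] q6 0.7163458700279358
```

Stud b holds against a 16 N pull, so it is locked. I'll release it and run the same pull test on the first stud.

```bash
python3 -m creep '[[[0,0,-1.5,0,0,0],[0,0,0,0,0,0],[0,0,0,0,0,0]]]' 0.45; python3 -m creep '[[[0,0,20,0,0,0],[0,0,25,0,0,0],[0,0,20,0,0,2],[-2,25,0,0,0,0],[-2,25,0,0,0,0]]]'; python3 -m creep '[[[-2,25,0,0,0,0],[-2,25,0,0,0,0],[0,22,0,0,0,0],[0,0,0,0,0,0],[0,0,0,0,0,0]]]'; python3 wing.py
python3 - <<'E'
from h import *
np.save('pics/Tz.npy',T());cv2.imwrite('pics/z_w.png',viewer.read_camera('wrist'))
E
```

```text
time: 23.08
tool_pos: [0.4373, -0.3722, 0.2618]
tool_rot: [3.139, 0.005, 0.017]
contact_force: [0.9, 0.5, 1.0]
opening: 0.0232
time: 23.5
tool_pos: [0.4329, -0.3243, 0.3314]
tool_rot: [3.136, 0.003, 0.047]
contact_force: [0.6, 0.4, -1.1]
opening: 0.0253
time: 23.92
tool_pos: [0.4278, -0.2458, 0.3364]
tool_rot: [3.132, -0.004, 0.045]
contact_force: [-0.4, 0.1, 0.0]
opening: 0.0253
ST [ 0.4278 -0.2458  0.3364] [ 3.1315 -0.0038  0.0455] [-0.4462  0.0726  0.0028] [0.0616 0.0114 0.0202] 0.025302418230789665 23.9167
W+ tip to wing mm [  2.1292  -6.2546 -64.4123]
W- tip to wing mm [   9.3292 -126.0546  -64.4123]
yaw 2.6029936342536315 to 93.4: 90.79700636574637 toolz [ 0.0043 -0.0099 -0.9999] level rotvec deg [0.5667 0.2465 0.    ] q6 0.8525986880080455
```

```bash
python3 -m creep '[[[1,-7.3,-20,0.57,0.2,0],[0,0,-22,0,0,0],[0,0,0,0,0,0]]]' 0.45; python3 wing.py;python3 -m creep '[[[0,0,-10,0,0,0],[0,0,-9,0,0,0],[0,0,0,0,0,0]]]'; python3 -m creep '[[[0,0,0,0,0,0],[0,0,0,0,0,0],[0,0,0,0,0,0],[0,0,0,0,0,0]]]' 1 12; python3 wing.py|grep -E "ST|yaw"; python3 -m creep '[[[0,0,2,0,0,0],[0,0,2,0,0,0]]]'; python3 wing.py|grep -E "ST|yaw"
```

```text
time: 24.22
tool_pos: [0.4296, -0.2557, 0.2957]
tool_rot: [3.137, -0.006, 0.044]
contact_force: [-0.9, -0.4, 0.1]
opening: 0.0253
ST [ 0.4296 -0.2557  0.2957] [ 3.1372 -0.0061  0.0437] [-0.8825 -0.3553  0.094 ] [ 0.0281  0.0556 -0.0072] 0.025325029194626095 24.2167
W+ tip to wing mm [ -0.0372   2.6585 -23.7356]
W- tip to wing mm [   7.1628 -117.1415  -23.7356]
yaw 2.5020817427434308 to 93.4: 90.89791825725658 toolz [ 0.0063 -0.0041 -1.    ] level rotvec deg [0.2358 0.3591 0.    ] q6 0.8360057373068288
time: 24.47
tool_pos: [0.4301, -0.2584, 0.2772]
tool_rot: [3.136, -0.007, 0.041]
contact_force: [-0.3, 0.9, 0.4]
opening: 0.0255
time: 24.8
tool_pos: [0.43, -0.2551, 0.2777]
tool_rot: [-3.134, -0.005, 0.038]
contact_force: [1.5, 3.2, -4.5]
opening: 0.0087
ST [ 0.43   -0.2551  0.2777] [-3.1339 -0.0048  0.0376] [ 1.4957  3.1817 -4.5136] [ 0.3511 -0.235   0.1135] 0.0087331434602276 24.8
yaw 2.156536751765195 to 93.4: 91.2434632482348 toolz [ 0.0045  0.0079 -1.    ] level rotvec deg [-0.4525  0.2571  0.    ] q6 0.835153786265343
time: 24.97
tool_pos: [0.4298, -0.2546, 0.2809]
tool_rot: [-3.133, -0.003, 0.039]
contact_force: [1.9, -3.4, -14.6]
opening: 0.0089
ST [ 0.4298 -0.2546  0.2809] [-3.1326 -0.0028  0.0388] [  1.8742  -3.3903 -14.5507] [-0.5431 -0.1977  0.0647] 0.008901617503989122 24.9667
yaw 2.224108720518841 to 93.4: 91.17589127948116 toolz [ 0.0025  0.0091 -1.    ] level rotvec deg [-0.5192  0.1414  0.    ] q6 0.835035725758601
```

```bash
python3 -m creep '[[[0,0,-2,0,0,0],[0,0,0,0,0,0],[0,0,0,0,0,0]]]' 0.45; python3 -m creep '[[[0,0,20,0,0,0],[0,0,25,0,0,0],[-5,-12,30,0,0,0],[-5,-25,30,0,0,0],[0,-20,20,0,0,0]]]'; python3 -m creep '[[[0,0,0,0,0,0],[0,0,0,0,0,0]]]'; python3 st.py
python3 - <<'E'
from h import *
np.set_printoptions(precision=4,suppress=True)
im=viewer.read_camera('wrist');cv2.imwrite('pics/fin.png',im);m,P=cam('wrist');g=cv2.cvtColor(im,cv2.COLOR_BGR2GRAY)
sd=viewer.read_camera('side');a=cv2.imread('pics/side0.png')
# bystanders moved? compare against first side view (bottle, cup region)
for n,p in dict(bottle=(.47,-.083,.035),cup=(.373,.205,.03)).items():
    u,v=map(int,proj(*cam('side'),p));print(n,np.abs(sd[v-15:v+15,u-10:u+10].astype(int)-a[v-15:v+15,u-10:u+10]).mean())
yaw=np.radians(3.43);n=np.array([np.cos(yaw),np.sin(yaw),0]);l=np.array([-np.sin(yaw),np.cos(yaw),0]);c=np.array([.434,-.3137,0])
for s in(1,-1):
  for h in(.106,.117):
    print(s,h,[tuple(np.round(proj(m,P,c+s*.06*l+k*n+[0,0,h]),0)) for k in(-.015,.015)])
for z,e in((.055,.045),):
  u,v=proj(m,P,c+e*n+[0,0,z]);print('far edge predicted',u,v,g[int(v)-8:int(v)+9,int(u)-25])
E
```

```text
time: 25.22
tool_pos: [0.4303, -0.2557, 0.2809]
tool_rot: [-3.136, -0.006, 0.038]
contact_force: [0.1, 1.0, 0.1]
opening: 0.0233
time: 25.63
tool_pos: [0.4187, -0.3105, 0.4096]
tool_rot: [-3.13, -0.0, 0.042]
contact_force: [0.6, -1.6, -0.8]
opening: 0.0254
time: 25.8
tool_pos: [0.4184, -0.314, 0.4158]
tool_rot: [-3.14, -0.009, 0.038]
contact_force: [-0.9, 0.0, -0.2]
opening: 0.0253
ST [ 0.4184 -0.314   0.4158] [-3.1404 -0.0085  0.0381] [-0.8733  0.0381 -0.183 ] [ 0.0583  0.0509 -0.027 ] 0.02533913770660817 25.8
bottle 4.637777777777778
cup 1.4472222222222222
1 0.106 [(np.float64(263.0), np.float64(193.0)), (np.float64(260.0), np.float64(161.0))]
1 0.117 [(np.float64(260.0), np.float64(196.0)), (np.float64(257.0), np.float64(163.0))]
-1 0.106 [(np.float64(393.0), np.float64(190.0)), (np.float64(394.0), np.float64(158.0))]
-1 0.117 [(np.float64(395.0), np.float64(194.0)), (np.float64(396.0), np.float64(160.0))]
far edge predicted 326.0953892316175 121.71131546015309 [237 236 237 237 235 234 234 232 216 151  86  99 101 102 102 104 132]
```

The cover's far edge is within 1 px of the seated prediction, the bystander patches are unchanged, and the tool force is near zero. Handing in.

```bash
python3 -c "
from cell import robot
print(robot.hand_in())"
```

```text
the job is handed in; nothing more can be done
None
```

The cover is in the hatch with both studs locked, and I handed the job in at about 26 s; no verdict came back.

**What I did:** I lifted the cover from the stand by the ends of its grip and loosened the grip over the free bench so it swung face up. I then set it down between the posts. Each wing was gripped, lined up with the cover's length, pushed in about 12–13 mm and turned clockwise to its stop.

**Last checks**
- **Seating:** the face measured about 74 mm high (75 expected) and flat. The cover was within about 1 mm of the hatch centre. After locking, its far edge was within 1 px of where it should be.
- **Studs:** both held against about 15 N of upward pull. The first stud's wing was regripped across the cover, at close to a full quarter turn.
- **Bystanders:** the bottle and cup areas look unchanged in the side view. I did not recheck the tub and jar; nothing passed near them after the lift.
- **Robot:** it stands clear, with the tool force near zero.

**What disagreed**
- While lowering, the cover touched something, probably a post, and slid up about 10 mm in the loosened grip. The tool-based height was therefore about 6 mm too low, so I relied on the camera for the seating check.
- The wings' final turn was checked by touch only, because my 12 picture views were used up.

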